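# Lock the tilt-out bin: shackle pressed home in the hasp lock

## Robot

A 6-joint arm with a two-finger parallel gripper is mounted at the origin on the work surface. World frame = base frame: x ahead of the robot, y to its left, z up, the work surface at z = 0. Lengths are in m, angles in rad, forces in N, time in s.
With the tool pointing down it reaches from about 0.325 to 0.75 m from the base axis. Payload 7.6 kg.
Tool frame: the origin (TCP) lies midway between the tips of the shut fingers; the grasp point (between the pads) lies arm.grasp_offset behind it (arm.grasp_offset is the distance from the TCP to the grasp point, in m); z points along the fingers, y is the direction in which the jaws open and shut (so a half turn about z gives the same grasp; the last joint's range is limited). The gripper opens to 85 mm and grips with 20 to 120 N. Pads are 22 mm wide; open, the fingers measure 114 mm over their backs; the gripper's body (76 mm by 85 mm) begins 54 mm behind the grasp point. The pads swing forward as they close: fully open they stand 13 mm farther back than shut.
Start: joints at [1.103, 0.052, 1.401, -0, 1.689, -0.07], TCP at [0.203, 0.484, 0.231] pointing down, gripper open.
Joint ranges: [-2.9, 2.9], [-0.91, 2.17], [0.12, 2.37], [-1.06, 4.2], [0.26, 2.73], [-2.93, 2.93]. Speed limits (rad/s): [2.57, 2.57, 3.01, 3.14, 3.14, 3.14].

## Interface

Orientations are given as a unit quaternion [w, x, y, z].
In Python, from workcell import telemetry, grab_frame, camera_model, hand_in, arm gives the robot as it stands. The module is installed in compiled form; this text tells all that it offers.
- The arm moves only by the tool step_arm, never from a script. Its argument "moves" is a list of rows, each a list of 5 numbers: the shift along the tool's x, y, z in m, then the turn about the tool's z in rad, then the finger opening in m, from 0 to 0.0854. In form: [[x, y, z, twist, gripper], ...]. A call has exactly 5 rows; each row shifts and turns the commanded pose from where the row before left it, along the tool's axes as they then stand; what a row does not reach is not made up. A row lasts 1/8 s, in which the tool goes at most 62.5 mm and 10.7 degrees, less where a joint would pass 70% of its speed; a pose out of reach is approached as far as the arm can. A call with a gripper value outside its range is refused whole. The fingers move at their own pace and stop on an object; "newtons" is the grip in N (left out, the last holds). Time passes only in rows, so rows that do not move let the fingers close, or fill a call up. It gives the time, the measured TCP pose, the force and the opening at its end, in the units of the state.
- telemetry.sense(): the state, without advancing time (a new reading comes with each control period).
- grab_frame(name): name is "side" or "top" or "wrist"; returns the picture (420x560x3 uint8, red, green, blue); there is no depth.
- camera_model(name): a dict with "vfov" (degrees; the focal length in pixels is half the picture's height over the tangent of half this angle, whatever the lens; pixels are square), "cx", "cy" (the principal point, pixels), "k1" (the pictures are not rectified: a ray, as slopes to the right and down, at radius r is drawn at 1 + k1 r^2 times it, then the intrinsics apply), "R" (3x3) and "t" (3): a world point X has camera coordinates R X + t. Camera axes: x right, y down, z forward; pixel columns grow to the right and rows downward; lengths in m; the calibration is good to about 2 mm. A picture is of the moment at which its call begins: read the wrist's pose just before it. camera_model takes no time and is no camera call; for the wrist camera it gives the pose at the moment of the call.
- hand_in(): hands the job in, once; it reports no verdict.
The state is a dict: "clock": time; "joint_pos": joint angles; "joint_vel": joint speeds; "joint_torque": joint torques, N m; "eef_pos": TCP position; "orientation": TCP orientation; "force": force on the tool from outside, world axes, zero at the start; "moment": the same for the moment, N m; "grip_width": finger opening in m.
Only numpy, scipy, OpenCV 4.12 (cv2) and the standard library are available. Lean on these libraries where they do the work, as an engineer would, in place of code of your own. Each camera call takes 0.05 s, during which the arm holds its last target.

## Task

Lock up the grey tilt-out bin under the raised teak shelf: push it shut so that its steel hasp tongue lies over the lock, then take the thick plain steel U-shackle off its hook and put it legs down into the lock, one leg through the eye of the tongue. Press it straight down firmly, but without ramming it, until the lock clicks and the shackle stays down by itself, then let go. Leave the nutted U-bolt and everything else on the shelf and bench where they are.

Things in the scene. Friction and masses are not known exactly. Their poses are not given: they have to be found in the camera images.
- rack: Raised teak slatted shelf, fixed: 240 deep (x) x 460 wide (y) x 150 high. Origin: centre of its underside, on the bench; x points from its front to its rear, away from the robot (yaw within 0.15 rad). Front at x = -120, slatted top at z = 150. Teak uprights 56 wide stand at both ends of the front (y = +-192), each with a steel hook.
- hook_left (a point): Left (+y) steel hook, between its two prongs, at the height of their upper sides: 6 mm round prongs 16 apart along shelf y, sticking out 50 from the upright towards the robot, 128 above the bench, tips turned up 8. This point is 26 in front of the hook's plate.
- hook_right (a point): The same on the right (-y) upright. One hook holds the shackle, the other the U-bolt; which is which varies.
- bin (a joint): Tilt of the grey polypropylene bin (268 wide, 118 high), hinged along its lower front edge (shelf frame x = -118, z = 12): 0 = shut, positive = top leaning out towards the robot; starts at 0.22 to 0.45 rad. The stiff hinge stays where it is left; 3 to 10 N at the lip moves it. It stops dead at 0.
- bin_lip (a point): Centre of the outer face of the bin's finger lip, the place to push. The lip stands 28 out from the bin's front; its down-turned front edge is 23 tall and runs 85 to either side of this point. With the bin shut this point is at x = -146, y = -35, z = 108 in the shelf's frame; leaning out it is lower by up to 25.
- tongue_eye (a point): Centre, on the upper face, of the eye in the bin's steel hasp tongue: a slot 28 (x) by 20 (y) in 4 mm plate. The tongue is a 40 wide strap that rises from the bin's front and bends to the rear 61 above the shelf's top; its near edge begins 88 left (+y) of bin_lip. With the bin shut it lies level, its eye over the lock's left bore, upper face 5 above the lock's top.
- lock: Dark steel lock block bolted on the shelf's top: 38 (x) x 86 (y) x 56 high, brass key face in front, 22 long ears 5 thick at both ends. Origin: centre of its underside, at x = -65, y = +50, z = 150 in the shelf's frame, same axes. Inside, bore floors, ejector springs and pawls are one cartridge, clamped at a depth that suits the hasp; it differs each time and cannot be seen.
- lock_top (a point): Centre of the lock's top, midway between its bores: 14 in diameter, 2 mm chamfers, at y = +-23. Springs push back 3 to 14 N from 15 to 30 deep on. The pawls catch somewhere between 33.5 and 48.5 deep, 18.5 after the springs are met; the solid floor comes only 1.5 after that. Over 30 N between shackle and lock is ramming and damages it. Let go unlatched, the shackle springs up 18.
- shackle: The lock's loose shackle: plain steel U of 12 mm round bar, flat topped, 58 wide, 105 tall, 170 to 260 g. Origin: midway between its feet, at their level; z up to the bow, y from leg to leg (legs at y = +-23; both ways round are alike). Feet taper from 12 to 7 over 4 mm; neck 5 thick from 13 to 19 above the foot. Caught, its origin is 7.5 to 22.5 above the lock's origin; not caught, 26 or more.
- shackle_bow (a point): Middle of the top of the shackle's bow, 105 above its feet. At first the shackle hangs legs down, its bow (12 mm bar, level over the middle 28) across both prongs of one hook, its two legs astride them; lifted straight up by 20 it is clear. Locked, the bow is 56 to 72 above the lock's top.
- u_bolt: Bystander on the other hook: trailer U-bolt of thinner 8 mm bar, 56 wide, 85 tall, with a cross plate and two nuts on its legs. Origin at its lower end.
- tray: Bystander: stainless steel tray 150 x 200 x 22 on the shelf, right rear. Origin: centre of its underside.
- jar_a: Bystander: empty amber glass jar with twist cap, 60 diameter, 80 high, in the tray. Origin: centre of its foot.
- jar_b: Bystander: the same jar, on the shelf's left rear. Origin: centre of its foot.
- wax_tin: Bystander: round aluminium tin, 84 diameter, 36 high, on the shelf behind the lock. Origin: centre of its foot.
- trim_tool: Bystander: yellow plastic trim tool, 200 long, 9 thick, flat on the bench, right. Origin under its middle.
- brush: Bystander: small orange detailing brush lying on the bench, left. Origin under its middle.

How it is judged:
On the way, in this order (a step that is already met when the one before it is completed fails the run):
1. the bin is shut (within 0.03 rad) with the shackle not yet in the lock (value of joint bin below 0.03 rad and distance between shackle and lock_top above 0.05 m), for 0.2 s.
2. both legs of the shackle stand at least 8 mm deep in the lock's bores, one of them through the tongue's eye, the bin still shut (value of joint bin below 0.03 rad and z of shackle in the frame of lock below 0.048 m and horizontal distance between shackle and lock below 0.005 m and angle between shackle's own z axis and vertical below 0.1 rad), for 0.1 s.
At the end, for the whole second after the job is handed in: The bin is shut (within 0.03 rad) and the shackle stays down by itself, caught by the pawls: its origin less than 24 mm above the lock's origin (unlatched it springs up to 26 or more), within 5 mm of it sideways, upright within 0.1 rad, at rest. All else is where it was (within 40 mm) (value of joint bin below 0.03 rad and z of shackle in the frame of lock below 0.024 m and linear speed of shackle below 0.02 m/s and horizontal distance between shackle and lock below 0.005 m and angle between shackle's own z axis and vertical below 0.1 rad); the robot touches nothing.
It fails at once if the shackle is rammed: more than 30 N between it and the lock (contact force between shackle and lock above 30 N).
It fails at once if a bystander is moved by more than 40 mm (distance of any of tray, jar_a, jar_b, trim_tool, brush, wax_tin, u_bolt from where it was at the start of the episode above 0.04 m).
It fails at once if a jar is tipped over (angle between any of jar_a, jar_b's own z axis and vertical above 0.5 rad).
It also fails if it takes over 58 s, if anything falls off the work surface, if the arm or the gripper's body presses on something with over 40 N, if the wrist force passes 120 N, or if a joint passes its speed limit or range.

## Working session

There is one attempt and no reset: what is moved stays moved. The work goes in short steps, Python scripts to look and compute and a tool call to move; the robot and the scene stay as the last step left them, time stands still between calls to the robot, and variables do not carry over. Pictures are saved under pics/ and viewed, and the job is handed in when it is done.

Besides the shell and the picture viewer there is one more tool, called after "Call:" by a JSON object that holds its "op" and its "data", one argument or row to a line. step_arm: Moves the arm, as the interface text tells. Its arguments: {"type":"object","properties":{"moves":{"type":"array"},"newtons":{"type":"number"}},"required":["moves"]}

```bash
mkdir -p pics
python3 - <<'E'
from workcell import telemetry, grab_frame, camera_model, arm
import cv2
s=telemetry.sense(); print(s); print(arm.grasp_offset, [a for a in dir(arm) if a[0]!='_'])
for n in ['side','top','wrist']:
    m=camera_model(n); print(n,m)
    cv2.imwrite(f'pics/{n}0.png',grab_frame(n)[:,:,::-1])
E
```

```text
{'clock': 0.0, 'joint_pos': array([ 1.10270037e+00,  5.28640154e-02,  1.40173513e+00, -1.69436649e-05,
        1.68856649e+00, -7.02941454e-02]), 'joint_vel': array([ 2.55601539e-03, -3.89401855e-05, -1.08008053e-03, -2.68213636e-04,
       -6.04039545e-04, -2.06539175e-03]), 'joint_torque': array([ 1.76728598e-03, -3.81642008e+01, -3.60198998e+01,  8.60931073e-05,
        5.69015625e-03, -6.38907807e-06]), 'eef_pos': array([0.20322859, 0.48375052, 0.2304529 ]), 'orientation': array([-2.01061490e-04,  1.97592933e-01,  9.80283844e-01, -7.60406155e-04]), 'force': array([ 0.37943284,  0.00376636, -0.59005176]), 'moment': array([0.01173927, 0.03267009, 0.0044138 ]), 'grip_width': 0.08495102831063012}
0.0187 ['Unreachable', 'grasp_offset']
side {'vfov': 53.30848281584503, 'cx': 271.8577263703087, 'cy': 211.98626729757794, 'k1': -0.060722868718950974, 'R': array([[-9.97222027e-01, -7.44803336e-02, -9.52819236e-04],
       [-5.27595759e-02,  7.15315572e-01, -6.96807046e-01],
       [ 5.25799876e-02, -6.94821064e-01, -7.17257996e-01]]), 't': array([0.52135891, 0.12793945, 1.25546293])}
top {'vfov': 44.2847346367917, 'cx': 288.0047172695727, 'cy': 214.46835183359406, 'k1': 0.01735566954933925, 'R': array([[-0.00950444, -0.99976654, -0.01940456],
       [-0.99066125,  0.01205387, -0.13581231],
       [ 0.1360145 ,  0.01793252, -0.99054454]]), 't': array([0.02192079, 0.53554405, 1.47980949])}
wrist {'vfov': 62.50679356914616, 'cx': 275.73858121655303, 'cy': 213.2690470902664, 'k1': -0.04452760194909492, 'R': array([[ 0.38641765,  0.9223225 , -0.00161393],
       [ 0.89065997, -0.37269656,  0.26042674],
       [ 0.23959594, -0.10207095, -0.96549226]]), 't': array([-0.52595376, -0.03352144,  0.37757425])}
```

View pics/side0.png

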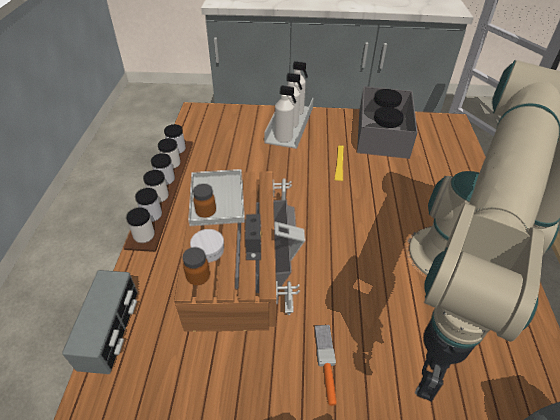

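View pics/top0.png

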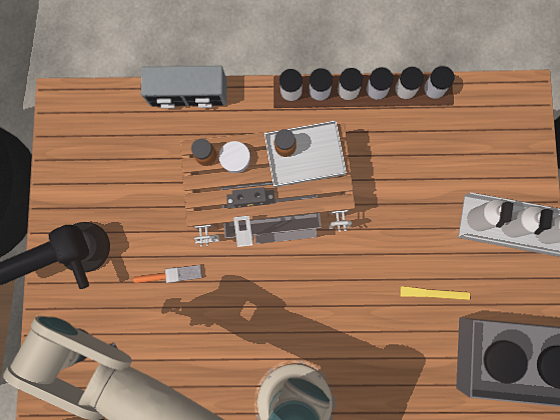

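View pics/wrist0.png

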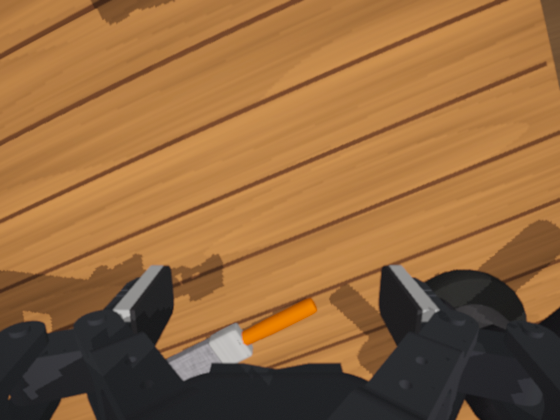

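The side and top views show the rack, with the lock near top-view (250,198), the tongue near (243,230) and hooks near (205,235) and (341,220). I'll enlarge these next.

Run:
```python
import cv2
a=cv2.imread('pics/top0.png')[110:260,170:370]; cv2.imwrite('pics/t0c.png',cv2.resize(a,None,fx=4,fy=4,interpolation=cv2.INTER_CUBIC))
a=cv2.imread('pics/side0.png')[160:340,165:325]; cv2.imwrite('pics/s0c.png',cv2.resize(a,(640,720)[0:2],interpolation=cv2.INTER_CUBIC)[:600] if 0 else cv2.resize(a,None,fx=3.3,fy=3.3,interpolation=cv2.INTER_CUBIC))
```

```text
(no output)
```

View pics/t0c.png

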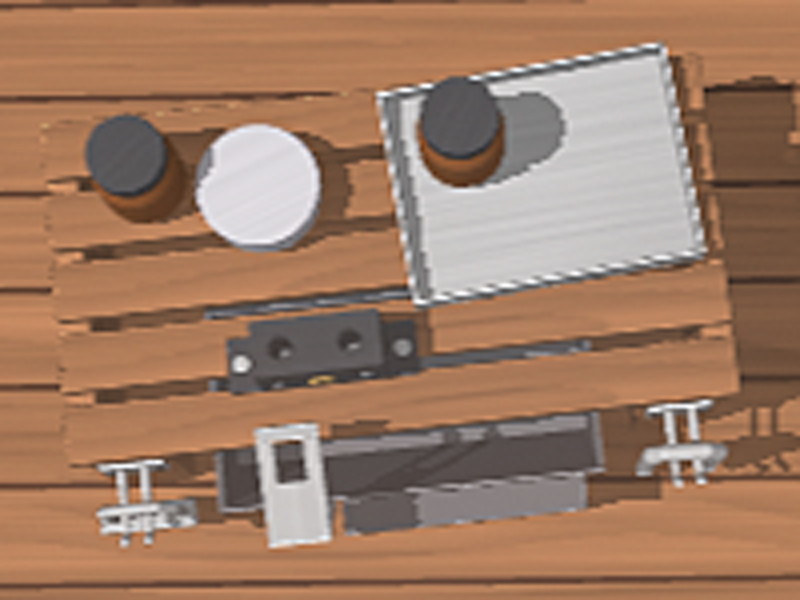

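View pics/s0c.png

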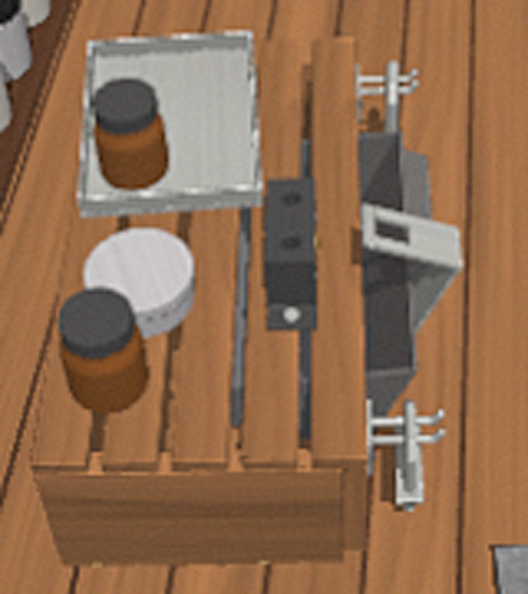

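```bash
cat > h.py <<'E'
import numpy as np, cv2
from scipy.optimize import least_squares
from workcell import telemetry, grab_frame, camera_model, hand_in, arm
def proj(m,X):
    X=np.atleast_2d(X); c=X@np.array(m['R']).T+m['t']; s=c[:,:2]/c[:,2:]
    r2=(s**2).sum(1,keepdims=True); s=s*(1+m['k1']*r2); f=210/np.tan(np.radians(m['vfov']/2))
    return s*f+[m['cx'],m['cy']]
def ray(m,uv):
    f=210/np.tan(np.radians(m['vfov']/2)); d=(np.array(uv,float)-[m['cx'],m['cy']])/f; s=d.copy()
    for _ in range(20): s=d/(1+m['k1']*(s@s))
    R=np.array(m['R']); return -R.T@m['t'], R.T@np.array([s[0],s[1],1.])
def onz(m,uv,z):
    o,d=ray(m,uv); return o+d*(z-o[2])/d[2]
def tri(obs):
    """obs: list of (model,uv)"""
    A=0;b=0
    for m,uv in obs:
        o,d=ray(m,uv); d=d/np.linalg.norm(d); P=np.eye(3)-np.outer(d,d); A=A+P; b=b+P@o
    X=np.linalg.solve(A,b); return X,[np.round(proj(m,X)[0]-uv,2) for m,uv in obs]
def r2w(p,P):
    P=np.atleast_2d(P); c,s=np.cos(p[2]),np.sin(p[2])
    return np.c_[p[0]+c*P[:,0]-s*P[:,1],p[1]+s*P[:,0]+c*P[:,1],P[:,2]]
def w2r(p,W):
    d=np.array(W)-[p[0],p[1],0]; c,s=np.cos(p[2]),np.sin(p[2]); return np.array([c*d[0]+s*d[1],-s*d[0]+c*d[1],d[2]])
def shot(n,name=None,box=None,k=1):
    m=camera_model(n); im=grab_frame(n)[:,:,::-1]
    if name:
        a=im if box is None else im[box[1]:box[3],box[0]:box[2]]
        cv2.imwrite('pics/%s.png'%name,cv2.resize(a,None,fx=k,fy=k,interpolation=cv2.INTER_CUBIC))
    return m,im
E
python3 - <<'E'
from h import *
T=camera_model('top');S=camera_model('side')
bl,br=[-.065,.073,.206],[-.065,.027,.206]
obs=[(T,bl,(240.2,197.1)),(T,br,(257.4,195.1)),(S,br,(253.1,220.2)),(S,bl,(252.8,233.2)),
(T,[-.12,-.23,.15],(354.4,207.4)),(T,[.12,.23,.15],(181.2,141.2)),(S,[-.12,.23,.15],(276.1,297.8)),(S,[.12,.23,.15],(175.5,300.8)),(S,[-.12,-.23,.15],(272.6,171.4)),(T,[-.12,.23,.15],(187.9,225.4))]
def f(p): return np.concatenate([proj(m,r2w(p,P))[0]-uv for m,P,uv in obs])
r=least_squares(f,[.5,.08,.1],loss='soft_l1'); p=r.x; print(p); print(f(p).reshape(-1,2).round(1))
X,e=tri([(T,(242.4,225.4)),(S,(283.7,229.6))]); q=w2r(p,X); print(X,q,e)
a0=np.arctan2(.211-.012,-.065+.118); a1=np.arctan2(q[2]-.012,q[0]+.118); print('tilt',a1-a0, np.hypot(q[2]-.012,q[0]+.118),np.hypot(.199,.053))
for n,P in dict(hl=[-.146-0,.192,.128],hr=[-.146,-.192,.128],lip=[-.146,-.035,.108],lock=[-.065,.05,.206]).items(): print(n,r2w(p,P)[0].round(4))
E
```

```text
[0.63200547 0.070542   0.0961655 ]
[[ 0.4 -0.1]
 [ 0.6  0. ]
 [-0.2 -0.5]
 [-0.1 -0. ]
 [ 1.3  1. ]
 [-0.7  0. ]
 [ 0.3  1.4]
 [-1.9  0.1]
 [-0.5 -0.2]
 [-0.6  1.1]]
[0.4836169  0.13073741 0.21880029] [-0.14192315  0.07416516  0.21880029] [array([-0.  ,  0.04]), array([-0.04, -0.01])]
tilt 0.3754600651849831 0.2081794375022923 0.2059368835347374
hl [0.4682 0.2476 0.128 ]
hr [ 0.5051 -0.1346  0.128 ]
lip [0.49   0.0217 0.108 ]
lock [0.5625 0.1141 0.206 ]
```

Call:
{"op": "step_arm", "data": {
  "moves": [
    [0,0,0,-0.165,0],
    [0,0,0,-0.165,0],
    [0,0,0,-0.165,0],
    [-0.02,-0.05,0,0,0],
    [-0.02,-0.05,0,0,0]
  ],
  "newtons": 40
}}

```text
clock: 0.78
eef_pos: [0.253, 0.3872, 0.2307]
orientation: [-0.0, -0.049, 0.999, -0.0]
force: [1.1, -0.8, -0.3]
grip_width: -0.0001
```

Call:
{"op": "step_arm", "data": {
  "moves": [
    [-0.02,-0.05,0,0,0],
    [-0.02,-0.05,0,0,0],
    [-0.02,-0.05,0,0,0],
    [-0.02,-0.05,0,0,0],
    [-0.02,-0.05,0,0,0]
  ]
}}

```text
clock: 1.4
eef_pos: [0.3771, 0.1476, 0.2312]
orientation: [0.0, -0.049, 0.999, 0.0]
force: [0.7, 0.1, -0.1]
grip_width: -0.0001
```

```bash
cat >> h.py <<'E'
P0=np.array([.6320,.0705,.0962])
def where(p=P0):
    s=telemetry.sense(); q=s['orientation']; from scipy.spatial.transform import Rotation as Ro
    R=Ro.from_quat([q[1],q[2],q[3],q[0]]).as_matrix()
    ty=np.arctan2(R[1,1],R[0,1])-np.pi/2-p[2]
    print('t',round(s['clock'],2),'rack',w2r(p,s['eef_pos']).round(4),'yawerr',round(ty,4),'z',R[:,2].round(3),'F',s['force'].round(2),'g',round(s['grip_width'],4))
    return s
E
python3 - <<'E'
from h import *
where(); shot('wrist','w1')
E
```

```text
t 1.4 rack [-0.2463  0.1012  0.2312] yawerr 0.0012 z [ 0.  0. -1.] F [ 0.73  0.08 -0.08] g -0.0001
```

View pics/w1.png

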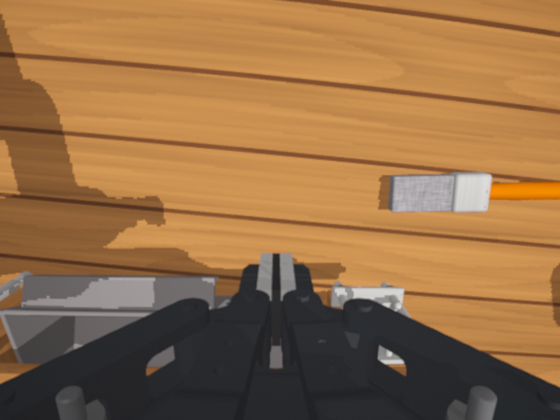

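The wrist camera looks back towards the robot: the brush is at (440,193), the bin lip at lower left (120,290), and part of the left hook at (370,295). Next I'll push the bin, then identify the hook items.

Call:
{"op": "step_arm", "data": {
  "moves": [
    [0,-0.05,0,0,0],
    [0,-0.05,0,0,0],
    [0,-0.05,0,0,0],
    [0,0,0.06,0,0],
    [0,0,0.06,0,0]
  ]
}}

```text
clock: 2.08
eef_pos: [0.3914, -0.0007, 0.1101]
orientation: [0.001, -0.048, 0.999, -0.0]
force: [1.5, -0.2, -0.5]
grip_width: 0.0
```

Run:
```python
from h import *
where(); 
m,im=shot('side'); 
a=im[160:330,225:325]; a=cv2.resize(a,None,fx=3.5,fy=3.5,interpolation=cv2.INTER_CUBIC)
m,im=shot('top'); b=np.vstack([im[205:255,185:235],im[200:250,315:365]]); b=cv2.resize(b,None,fx=5,fy=5,interpolation=cv2.INTER_CUBIC)
c=np.zeros((600,620,3),np.uint8); c[:595,:350]=a[:595]; c[:500,360:610]=b; cv2.imwrite('pics/c2.png',c)
```

```text
t 2.08 rack [-0.2463 -0.0478  0.1101] yawerr -0.001 z [ 0.002  0.    -1.   ] F [ 1.47 -0.23 -0.47] g 0.0
```

View pics/c2.png

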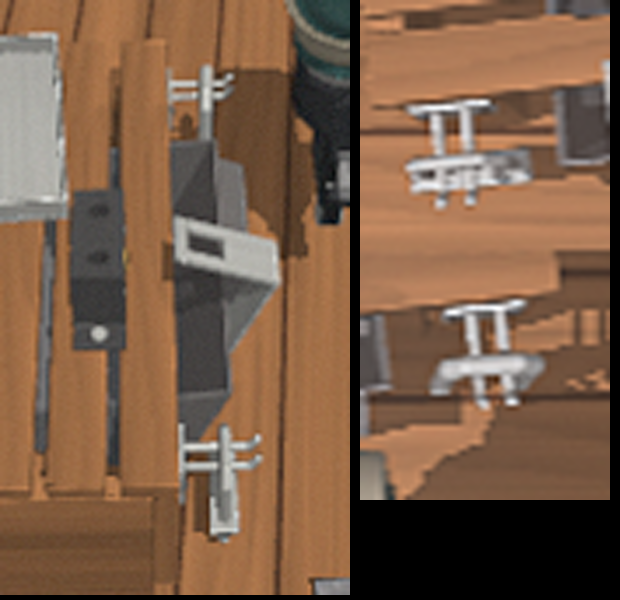

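The left hook's item has thin bars with a plate and nut at its lower end (about (470,165) in the crop), so it is the U-bolt. The right one is thick and plain, at (488,372), so it is the shackle. Now I push the lip.

Call:
{"op": "step_arm", "data": {
  "moves": [
    [0,0,0.02,0,0],
    [-0.02,0,0,0,0],
    [-0.02,0,0,0,0],
    [-0.01,0,0,0,0],
    [-0.01,0,0,0,0]
  ]
}}

```text
clock: 2.8
eef_pos: [0.4509, 0.0058, 0.0927]
orientation: [-0.001, -0.049, 0.999, -0.0]
force: [-8.4, -1.6, 4.0]
grip_width: -0.0001
```

Call:
{"op": "step_arm", "data": {
  "moves": [
    [-0.005,0,0,0,0],
    [-0.005,0,0,0,0],
    [-0.004,0,0,0,0],
    [-0.004,0,0,0,0],
    [-0.003,0,0,0,0]
  ]
}}

```text
clock: 3.42
eef_pos: [0.4721, 0.0079, 0.0915]
orientation: [0.0, -0.049, 0.999, 0.0]
force: [-2.9, -1.0, 1.8]
grip_width: 0.0001
```

Run:
```python
from h import *
where(); 
shot('side','s3',(225,160,345,310),4)
```

```text
t 3.42 rack [-0.1652 -0.047   0.0915] yawerr 0.001 z [ 0.  0. -1.] F [-2.93 -0.99  1.76] g 0.0001
```

View pics/s3.png

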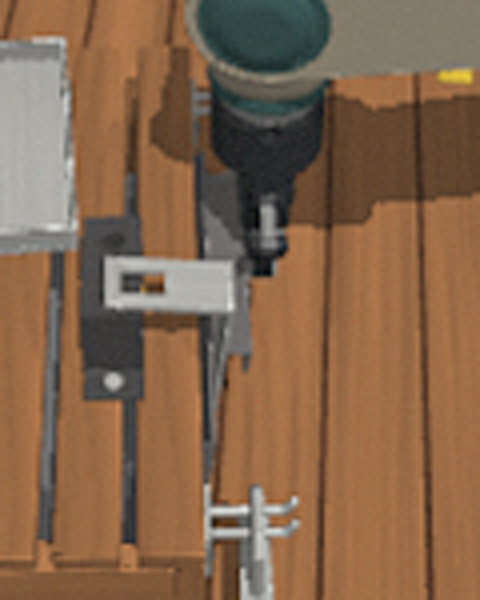

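The bin is nearly shut: the tongue eye is at (140,283), with a little lock and wood still showing through it. I'll keep pushing gently until the force rises.

Call:
{"op": "step_arm", "data": {
  "moves": [
    [-0.003,0,0,0,0],
    [-0.002,0,0,0,0],
    [-0.002,0,0,0,0],
    [0,0,0,0,0],
    [0,0,0,0,0]
  ]
}}

```text
clock: 4.1
eef_pos: [0.479, 0.0085, 0.0912]
orientation: [0.0, -0.049, 0.999, 0.0]
force: [0.1, -0.6, -0.2]
grip_width: 0.0005
```

Run:
```python
from h import *
where(); 
shot('side','s4',(225,180,345,300),5)
```

```text
t 4.1 rack [-0.1582 -0.047   0.0912] yawerr 0.001 z [ 0.001  0.    -1.   ] F [ 0.1  -0.59 -0.15] g 0.0005
```

View pics/s4.png

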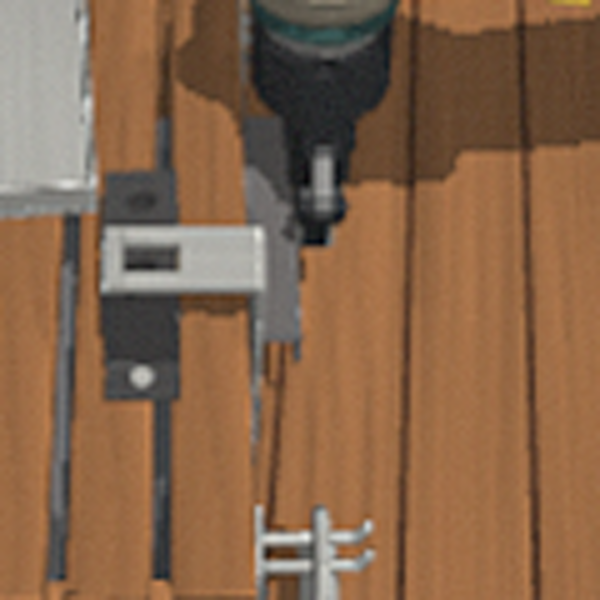

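Call:
{"op": "step_arm", "data": {
  "moves": [
    [-0.001,0,0,0,0],
    [-0.001,0,0,0,0],
    [-0.001,0,0,0,0],
    [-0.001,0,0,0,0],
    [0,0,0,0,0]
  ]
}}

```text
clock: 4.78
eef_pos: [0.4824, 0.0089, 0.0913]
orientation: [-0.001, -0.049, 0.999, 0.0]
force: [-4.9, -0.7, 4.3]
grip_width: 0.0
```

Call:
{"op": "step_arm", "data": {
  "moves": [
    [-0.001,0,0,0,0],
    [-0.001,0,0,0,0],
    [0,0,0,0,0],
    [0,0,0,0,0],
    [0,0,0,0,0]
  ]
}}

```text
clock: 5.4
eef_pos: [0.4824, 0.0089, 0.0913]
orientation: [-0.003, -0.049, 0.999, -0.0]
force: [-19.6, -1.6, 12.3]
grip_width: 0.0001
```

Run:
```python
from h import *
where(); 
shot('side','s5',(235,200,295,260),10);shot('top','t5',(200,170,300,245),8)
```

```text
t 5.4 rack [-0.1548 -0.047   0.0913] yawerr 0.0009 z [-0.007 -0.001 -1.   ] F [-19.57  -1.62  12.34] g 0.0001
```

View pics/s5.png

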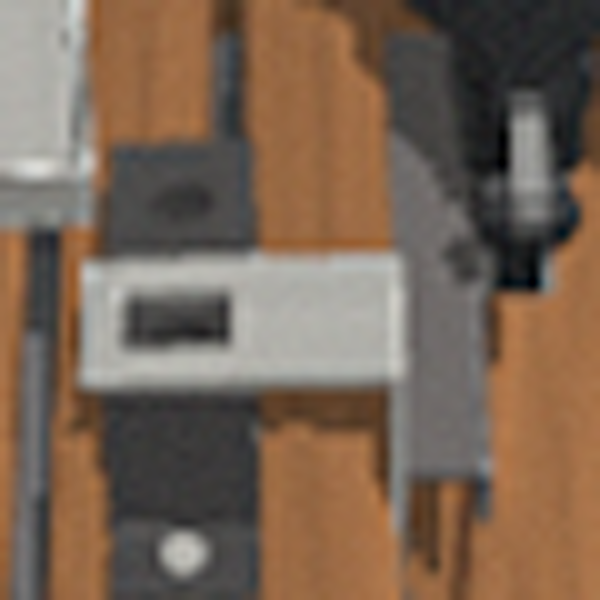

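View pics/t5.png

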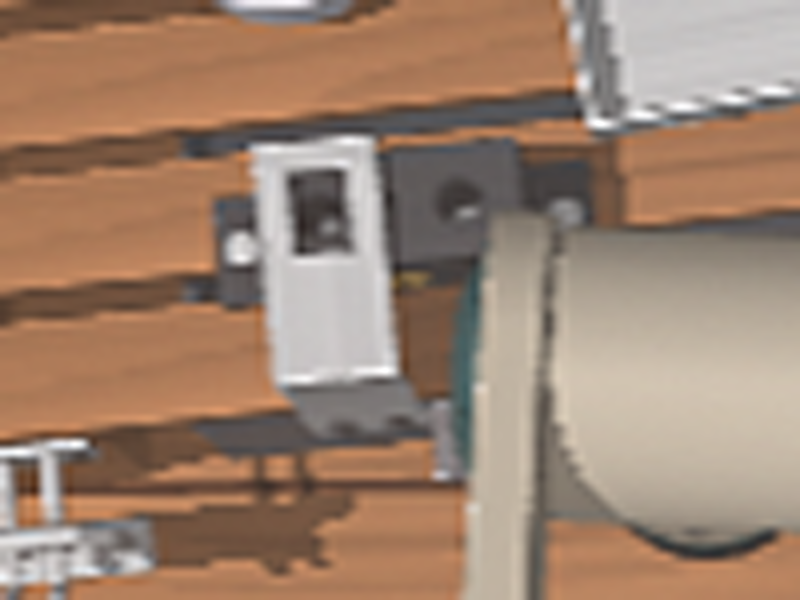

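Reaction is a hard 20 N and the eye (top crop (318,213)) sits over the left bore, so the bin is shut. I back off, open the gripper and measure the shackle.

Call:
{"op": "step_arm", "data": {
  "moves": [
    [0.01,0,0,0,0],
    [0.04,0,0,0,0],
    [0.02,0,-0.05,0,0.085],
    [0,-0.03,-0.05,0,0.085],
    [0,-0.03,-0.01,0,0.085]
  ]
}}

```text
clock: 6.12
eef_pos: [0.4224, -0.0583, 0.2054]
orientation: [0.004, -0.049, 0.999, -0.001]
force: [0.2, 0.0, -0.4]
grip_width: 0.0547
```

Run:
```python
from h import *
where(); 
shot('top','t6',(310,195,370,240),13)
shot('wrist','w6')
m,im=shot('side'); cv2.imwrite('pics/s6.png',cv2.resize(im[160:220,250:310],None,fx=9,fy=9,interpolation=cv2.INTER_CUBIC))
```

```text
t 6.12 rack [-0.221  -0.108   0.2054] yawerr 0.0019 z [ 0.008 -0.002 -1.   ] F [ 0.19  0.03 -0.39] g 0.0547
```

View pics/t6.png

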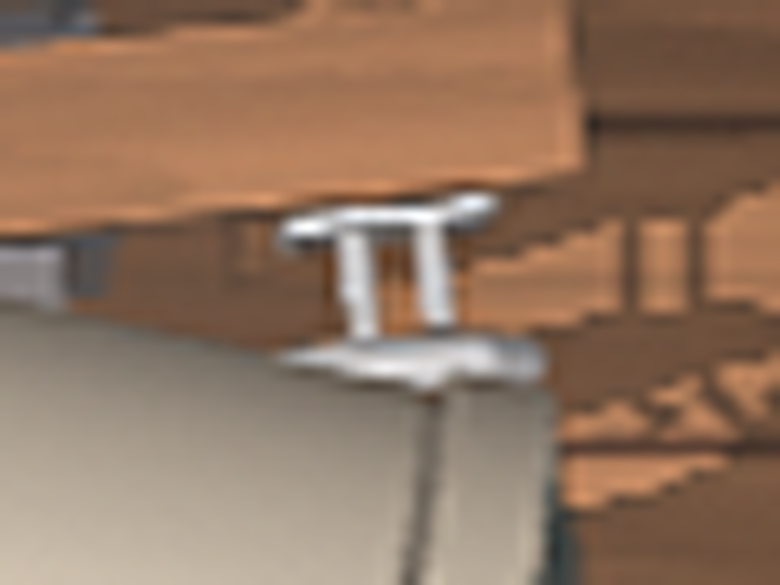

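View pics/s6.png

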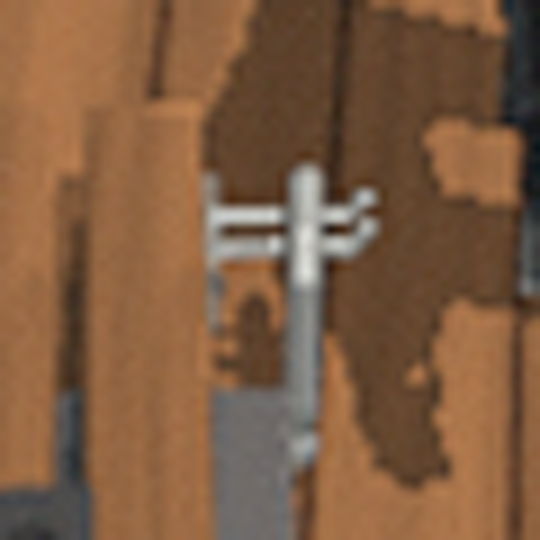

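View pics/w6.png

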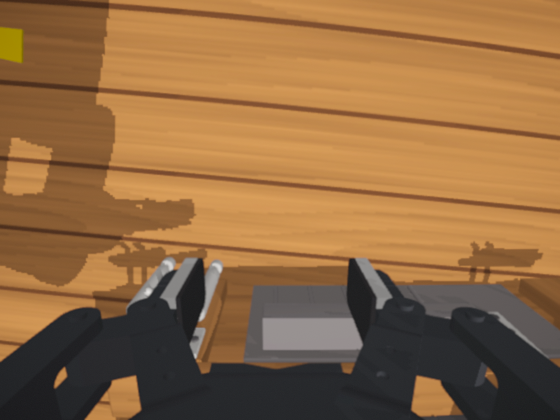

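Run:
```python
from h import *
T=camera_model('top');S=camera_model('side')
print(w2r(P0,onz(S,(283.6,185.8),.140)), w2r(P0,onz(T,(340.8,224.5),.140)))
X,e=tri([(T,(340.8,224.5)),(S,(283.6,185.8))]);print(w2r(P0,X),e)
for P in [[-.146,-.192,.140],[-.170,-.184,.128],[-.170,-.2,.128]]:
  print(proj(T,r2w(P0,P)),proj(S,r2w(P0,P)))
for n,uv,z in [('jarA',(284,134),.232),('jarB',(202,148),.230)]: print(n,w2r(P0,onz(T,uv,z)))
```

```text
[-0.15347871 -0.17292139  0.14      ] [-0.15829599 -0.18544327  0.14      ]
[-0.15559131 -0.1869247   0.12691066] [array([ 0.03, -0.47]), array([0.42, 0.08])]
[[342.65347588 219.78904171]] [[280.89011611 181.62503848]]
[[340.42854501 229.2795552 ]] [[288.77580769 186.18944602]]
[[346.23263659 228.65595945]] [[288.51619334 182.69360925]]
jarA [ 0.08403114 -0.05780962  0.232     ]
jarB [0.0708846  0.15916429 0.23      ]
```

The hook prongs and shackle bow (t6: bow around (440,360); s6: bow centre (303,233)) put the shackle at about rack x −0.155, y −0.188. I move above it.

Call:
{"op": "step_arm", "data": {
  "moves": [
    [-0.02,-0.03,0,0,0.085],
    [-0.026,-0.03,0,0,0.085],
    [-0.02,-0.02,0,0,0.085],
    [0,0,0,0,0.085],
    [0,0,0,0,0.085]
  ]
}}

```text
clock: 6.9
eef_pos: [0.4939, -0.1296, 0.2005]
orientation: [-0.001, -0.049, 0.999, 0.0]
force: [-0.8, -0.9, -0.3]
grip_width: 0.0848
```

Run:
```python
from h import *
where(); 
W,_=shot('wrist','w7')
print(W)
for P in [[-.155,-.188,.14],[-.155,-.188-.029,.125],[-.155,-.188+.029,.125],[-.17,-.18,.128]]: print(proj(W,r2w(P0,P)).round(1))
shot('side','s7',(230,140,330,220),7)
```

```text
t 6.9 rack [-0.1567 -0.1859  0.2005] yawerr 0.0018 z [-0.001  0.001 -1.   ] F [-0.81 -0.93 -0.31] g 0.0848
{'vfov': 62.50679356914616, 'cx': 275.73858121655303, 'cy': 213.2690470902664, 'k1': -0.04452760194909492, 'R': array([[-0.09885359,  0.99510146,  0.00102381],
       [ 0.96109622,  0.09520874,  0.25928623],
       [ 0.25791863,  0.02661535, -0.96579998]]), 't': array([ 0.17588357, -0.4878829 ,  0.22373345])}
[[269.5 233.4]]
[[225.8 226.1]]
[[313.9 226.3]]
[[282.3 205.1]]
```

View pics/w7.png

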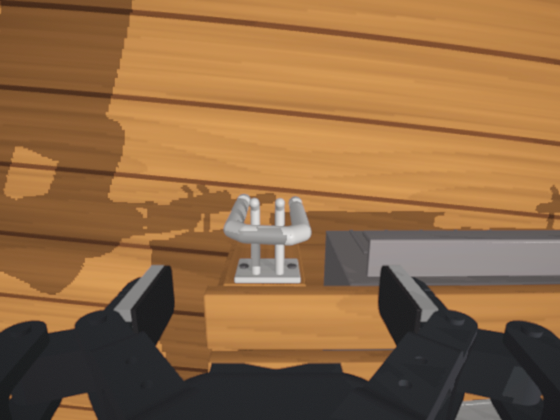

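View pics/s7.png

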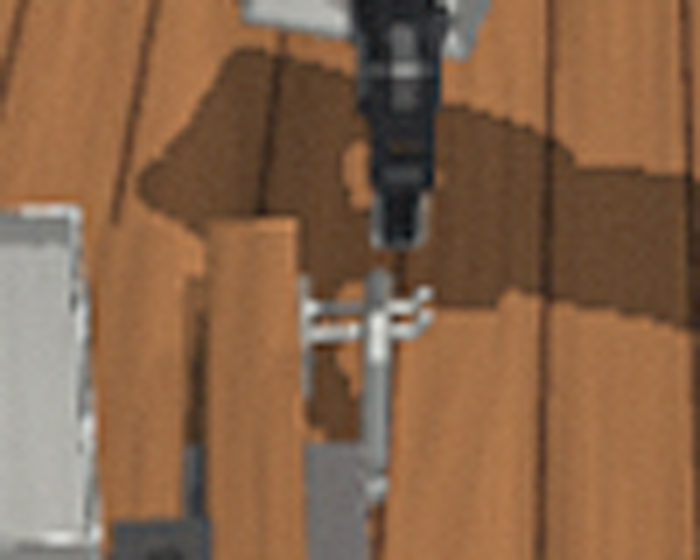

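Run:
```python
from h import *
im=cv2.imread('pics/w7.png'); cv2.imwrite('pics/w7c.png',cv2.resize(im[185:295,205:335],None,fx=5.5,fy=5.5,interpolation=cv2.INTER_CUBIC))
W=camera_model('wrist')
for uv,z in [((267.5,234),.138),((225,234),.134),((310,235),.134)]: print(w2r(P0,onz(W,uv,z)))
```

```text
[-0.15360666 -0.18942172  0.138     ]
[-0.15217602 -0.21657454  0.134     ]
[-0.15166755 -0.16245786  0.134     ]
```

View pics/w7c.png

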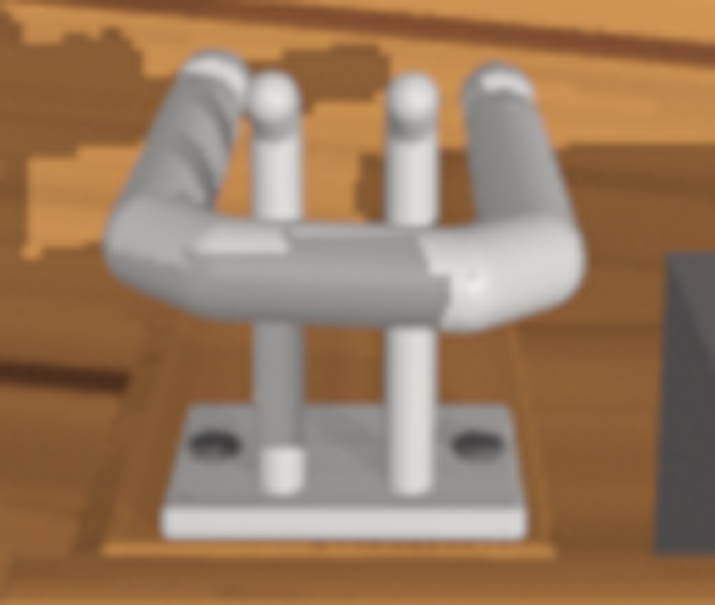

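Run:
```python
from h import *
W=camera_model('wrist')
for s in (-.023,.023): print(proj(W,r2w(P0,[-.154,-.1895+s,.035])))
```

```text
[[244.72910214 197.54326473]]
[[295.21667259 197.6830658 ]]
```

The wrist crop shows the plain shackle hanging vertically, with its bow centre at (267.5,234), its feet at (243,198) and (295,200), and a yaw of about 0.04. I descend and grip the legs.

Call:
{"op": "step_arm", "data": {
  "moves": [
    [-0.003,-0.003,0,0.04,0.085],
    [0,0,0.04,0,0.085],
    [0,0,0.03,0,0.085],
    [0,0,0.02,0,0.085],
    [0,0,0.018,0,0.085]
  ]
}}

```text
clock: 7.62
eef_pos: [0.4976, -0.1332, 0.0926]
orientation: [0.0, -0.028, 1.0, 0.0]
force: [0.4, 0.4, 0.7]
grip_width: 0.0852
```

Run:
```python
from h import *
where(); 
W,_=shot('wrist','w8')
```

```text
t 7.62 rack [-0.1533 -0.1898  0.0926] yawerr -0.04 z [ 0.  0. -1.] F [0.44 0.35 0.66] g 0.0852
```

View pics/w8.png

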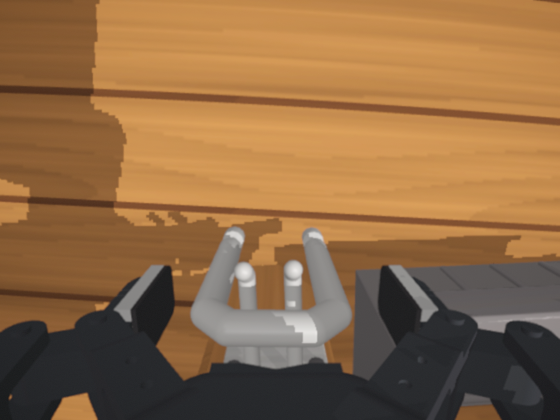

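The shackle is between the open fingers with its bow at (272,325), level in the image. Closing.

Call:
{"op": "step_arm", "data": {
  "moves": [
    [0,0,0,0,0.06],
    [0,0,0,0,0.05],
    [0,0,0,0,0.04],
    [0,0,0,0,0.04],
    [0,0,0,0,0.04]
  ],
  "newtons": 90
}}

```text
clock: 8.3
eef_pos: [0.4986, -0.1337, 0.0949]
orientation: [0.002, -0.029, 1.0, -0.001]
force: [-0.1, 0.6, 5.4]
grip_width: 0.0557
```

Run:
```python
from h import *
where(); 
W,_=shot('wrist','w9')
```

```text
t 8.3 rack [-0.1524 -0.1904  0.0949] yawerr -0.0391 z [ 0.003 -0.001 -1.   ] F [-0.07  0.63  5.37] g 0.0557
```

View pics/w9.png

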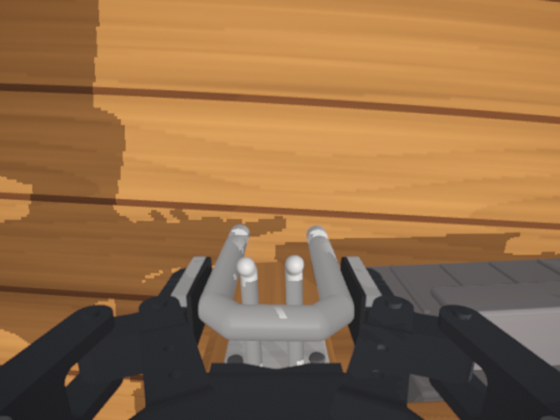

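Fingers are on the legs (opening 55.7 mm). Lift slowly.

Call:
{"op": "step_arm", "data": {
  "moves": [
    [0,0,-0.005,0,0.04],
    [0,0,-0.01,0,0.04],
    [0,0,-0.015,0,0.04],
    [0,0,-0.015,0,0.04],
    [0,0,0,0,0.04]
  ]
}}

```text
clock: 8.98
eef_pos: [0.4986, -0.1336, 0.1403]
orientation: [0.002, -0.029, 1.0, -0.001]
force: [0.0, -0.5, -2.5]
grip_width: 0.0557
```

Run:
```python
from h import *
where(); 
W,_=shot('wrist','w10')
shot('side','s10',(220,120,330,220),6)
```

```text
t 8.97 rack [-0.1524 -0.1904  0.1403] yawerr -0.039 z [ 0.003 -0.001 -1.   ] F [ 0.01 -0.48 -2.49] g 0.0557
```

View pics/w10.png

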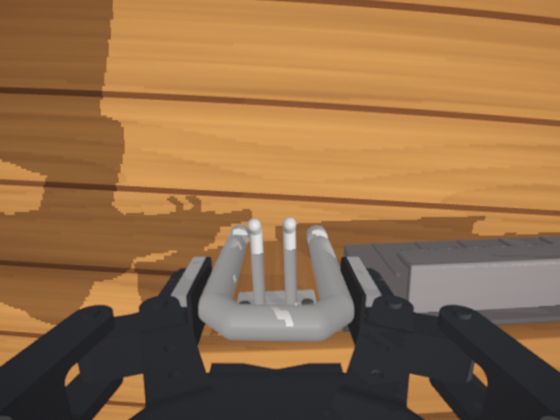

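View pics/s10.png

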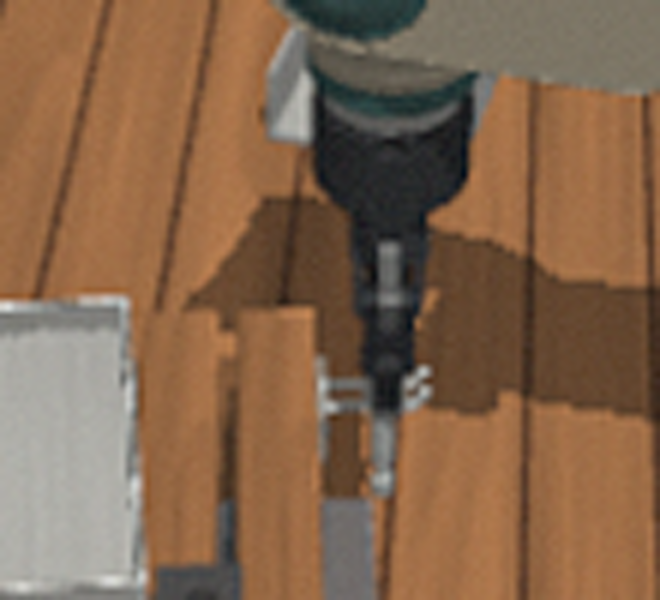

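The shackle is held and lifted (feet at (240,232) and (317,233) in the wrist picture). I measure how it sits in the hand.

Run:
```python
from h import *
from scipy.spatial.transform import Rotation as Ro
im=cv2.imread('pics/w10.png'); cv2.imwrite('pics/w10c.png',cv2.resize(im[215:350,190:365],None,fx=4.4,fy=4.4,interpolation=cv2.INTER_CUBIC))
W=camera_model('wrist'); s=telemetry.sense(); q=s['orientation']; R=Ro.from_quat([q[1],q[2],q[3],q[0]]).as_matrix()
def tw(v): return s['eef_pos']+R@np.array(v)
for n,v in dict(bowtopL=[0,.014,-.045],bowtopR=[0,-.014,-.045],footL=[0,.023,.06],footR=[0,-.023,.06]).items(): 
    u=proj(W,tw(v))[0]; print(n,u.round(1),((u-[190,215])*4.4).round())
```

```text
bowtopL [314.  332.3] [546. 516.]
bowtopR [226.9 332.2] [163. 515.]
footL [310.5 231.1] [530.  71.]
footR [235.5 231. ] [200.  71.]
```

View pics/w10c.png

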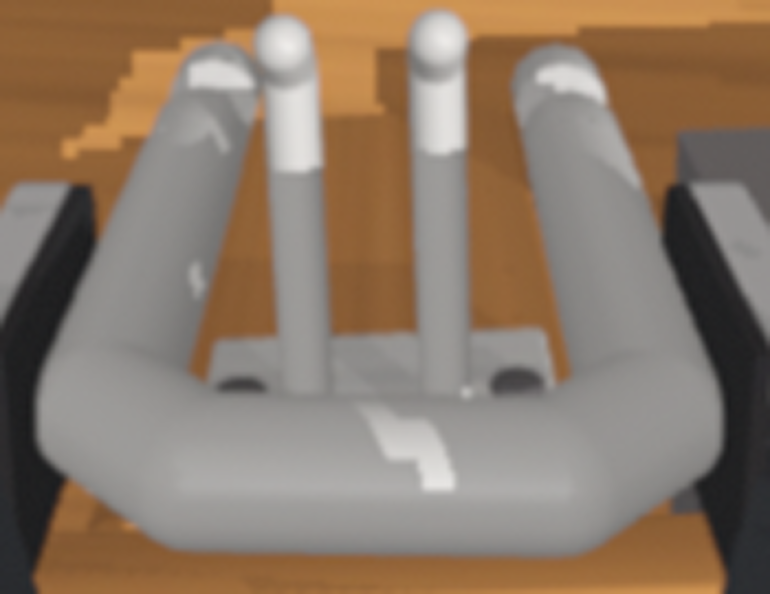

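Call:
{"op": "step_arm", "data": {
  "moves": [
    [0,0,-0.03,0,0.04],
    [0,0,-0.05,0,0.04],
    [0,0,-0.05,0,0.04],
    [0,0,-0.045,0,0.04],
    [0,0,0,-0.04,0.04]
  ]
}}

```text
clock: 9.7
eef_pos: [0.4985, -0.1336, 0.3173]
orientation: [0.003, -0.049, 0.999, -0.001]
force: [0.1, 0.2, -2.2]
grip_width: 0.0555
```

Call:
{"op": "step_arm", "data": {
  "moves": [
    [-0.017,0.048,0,0,0.04],
    [-0.018,0.048,0,0,0.04],
    [-0.018,0.048,0,0,0.04],
    [-0.018,0.048,0,0,0.04],
    [-0.017,0.048,0,0,0.04]
  ]
}}

```text
clock: 10.32
eef_pos: [0.5621, 0.1157, 0.3123]
orientation: [-0.001, -0.049, 0.999, -0.0]
force: [1.0, -0.9, -3.6]
grip_width: 0.0552
```

Run:
```python
from h import *
where(); 
W,_=shot('wrist','w11')
```

```text
t 10.32 rack [-0.0653  0.0517  0.3123] yawerr 0.0009 z [-0.001 -0.    -1.   ] F [ 1.03 -0.88 -3.57] g 0.0552
```

View pics/w11.png

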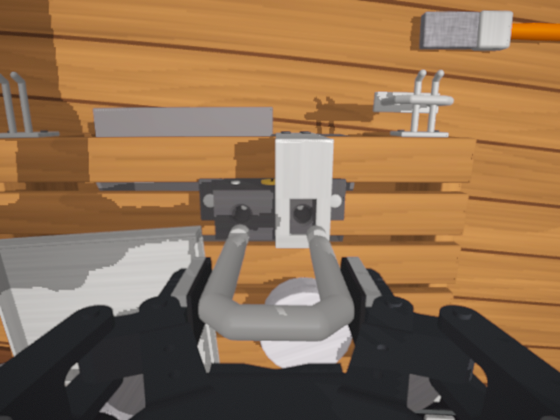

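Wrist view: lock bores at about (242,213) and (304,213), the left one through the eye; shackle feet at about (240,235) and (317,235). Enlarge to measure both in the same camera.

Run:
```python
from h import *
im=cv2.imread('pics/w11.png'); cv2.imwrite('pics/w11c.png',cv2.resize(im[170:255,195:355],None,fx=5,fy=5,interpolation=cv2.INTER_CUBIC))
```

```text
(no output)
```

View pics/w11c.png

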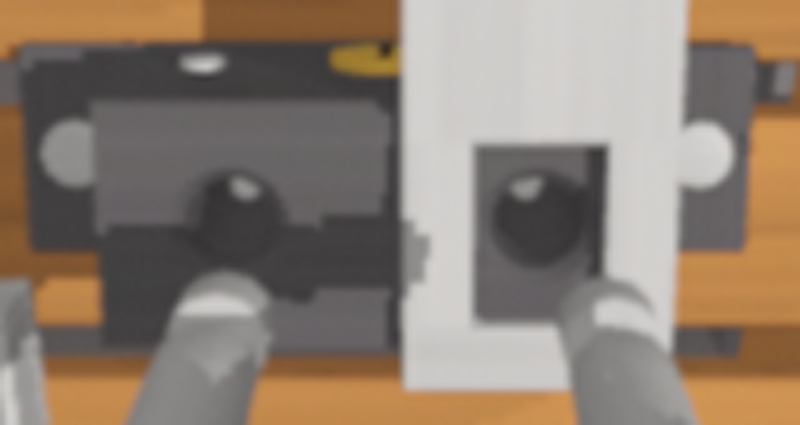

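Run:
```python
from h import *
W=camera_model('wrist'); where()
for z,us in [(.206,[(242,213.6),(303,214)]),(.252,[(239.4,230),(317.6,230.6)]),(.258,[(239.4,230),(317.6,230.6)])]:
    a=[w2r(P0,onz(W,u,z)) for u in us]; print(z,a[0].round(4),a[1].round(4),'mid',((a[0]+a[1])/2).round(4),'len',np.linalg.norm(a[1]-a[0]).round(4), 'yaw',(-(a[1]-a[0])[0]/(a[1]-a[0])[1]).round(3))
```

```text
t 10.38 rack [-0.0645  0.0572  0.3115] yawerr 0.0063 z [-0.002  0.003 -1.   ] F [ 0.08  4.8  -3.13] g 0.0556
0.206 [-0.0632  0.0343  0.206 ] [-0.0632  0.0795  0.206 ] mid [-0.0632  0.0569  0.206 ] len 0.0452 yaw -0.0
0.252 [-0.0653  0.0369  0.252 ] [-0.0652  0.0847  0.252 ] mid [-0.0652  0.0608  0.252 ] len 0.0478 yaw -0.002
0.258 [-0.0672  0.0376  0.258 ] [-0.0671  0.0839  0.258 ] mid [-0.0671  0.0607  0.258 ] len 0.0464 yaw -0.002
```

Call:
{"op": "step_arm", "data": {
  "moves": [
    [0,0,0,0,0.04],
    [0,0,0,0,0.04],
    [0,0,0,0,0.04],
    [0,0,0.008,0,0.04],
    [0,0,0,0,0.04]
  ]
}}

```text
clock: 11.0
eef_pos: [0.5617, 0.1136, 0.3042]
orientation: [-0.001, -0.048, 0.999, -0.0]
force: [-0.1, -0.9, -1.9]
grip_width: 0.0554
```

Run:
```python
from h import *
where(); 
W,im=shot('wrist'); cv2.imwrite('pics/w12c.png',cv2.resize(im[170:255,195:355],None,fx=5,fy=5,interpolation=cv2.INTER_CUBIC)); where()
```

```text
t 11.0 rack [-0.0659  0.0496  0.3042] yawerr 0.0002 z [-0.002 -0.    -1.   ] F [-0.13 -0.87 -1.95] g 0.0554
t 11.05 rack [-0.0658  0.0498  0.3047] yawerr 0.0005 z [-0.001 -0.    -1.   ] F [-1.23 -0.4  -0.77] g 0.0558
```

View pics/w12c.png

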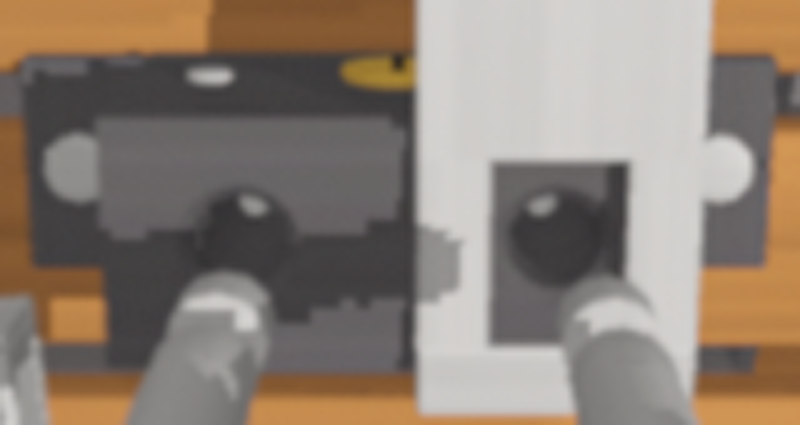

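Run:
```python
from h import *
W=camera_model('wrist'); s=where(); zt=s['eef_pos'][2]
for z,us in [(.206,[(244,217.4),(306.6,217.6)]),(zt-.06,[(239.2,230),(317.4,230.4)]),(zt-.056,[(239.2,230),(317.4,230.4)])]:
    a=[w2r(P0,onz(W,u,z)) for u in us]; print(round(z,4),a[0].round(4),a[1].round(4),'mid',((a[0]+a[1])/2).round(4),'len',np.linalg.norm(a[1]-a[0]).round(4), 'yaw',(-(a[1]-a[0])[0]/(a[1]-a[0])[1]).round(3))
```

```text
t 11.05 rack [-0.0658  0.0498  0.3047] yawerr 0.0005 z [-0.001 -0.    -1.   ] F [-1.23 -0.4  -0.77] g 0.0558
0.206 [-0.0635  0.0286  0.206 ] [-0.0634  0.0738  0.206 ] mid [-0.0635  0.0512  0.206 ] len 0.0452 yaw -0.002
0.2447 [-0.0664  0.0291  0.2447] [-0.0662  0.077   0.2447] mid [-0.0663  0.0531  0.2447] len 0.0479 yaw -0.004
0.2487 [-0.0677  0.0295  0.2487] [-0.0675  0.0765  0.2487] mid [-0.0676  0.053   0.2487] len 0.047 yaw -0.004
```

Call:
{"op": "step_arm", "data": {
  "moves": [
    [-0.003,-0.002,0.008,0,0.04],
    [0,0,0.008,0,0.04],
    [0,0,0.007,0,0.04],
    [0,0,0,0,0.04],
    [0,0,0,0,0.04]
  ]
}}

```text
clock: 11.68
eef_pos: [0.5652, 0.1124, 0.2826]
orientation: [0.0, -0.049, 0.999, 0.0]
force: [0.4, -0.5, -1.6]
grip_width: 0.0554
```

Run:
```python
from h import *
where(); 
W,im=shot('wrist'); cv2.imwrite('pics/w13c.png',cv2.resize(im[180:280,195:355],None,fx=5,fy=5,interpolation=cv2.INTER_CUBIC)); where()
W,im=shot('side'); cv2.imwrite('pics/s13c.png',cv2.resize(im[180:260,220:320],None,fx=7,fy=7,interpolation=cv2.INTER_CUBIC))
```

```text
t 11.68 rack [-0.0625  0.0482  0.2826] yawerr 0.0011 z [ 0.  0. -1.] F [ 0.43 -0.46 -1.63] g 0.0554
t 11.72 rack [-0.0624  0.0481  0.2827] yawerr 0.001 z [ 0.001  0.    -1.   ] F [ 0.26 -0.24 -3.17] g 0.0555
```

View pics/w13c.png

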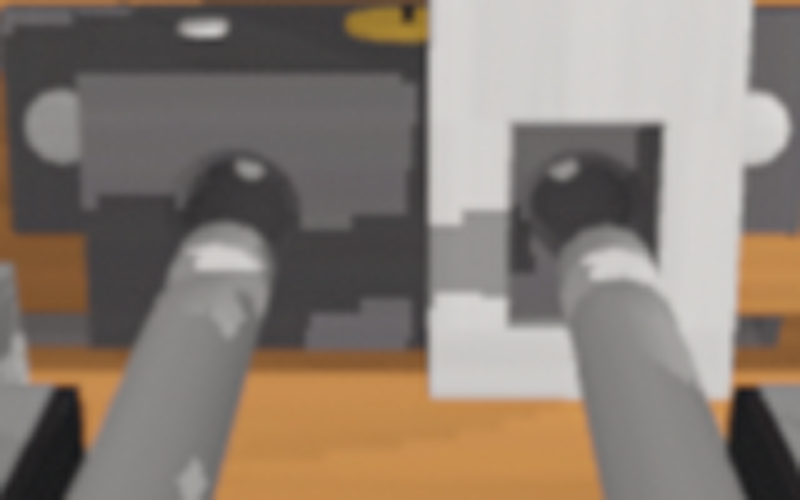

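View pics/s13c.png

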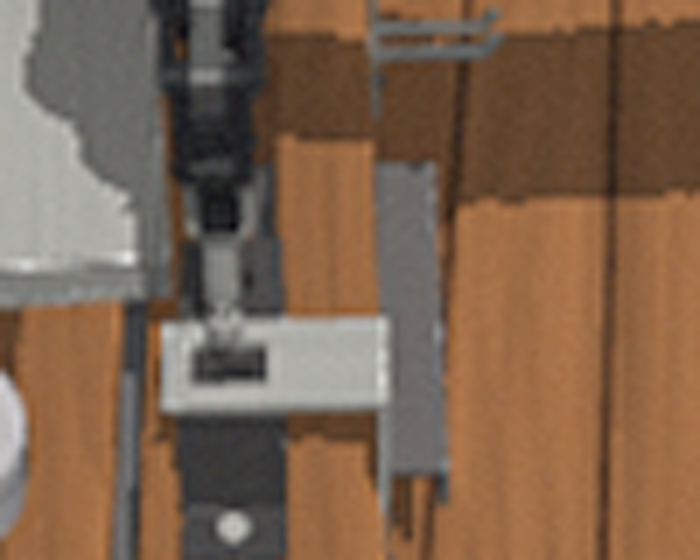

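```bash
cat > ov.py <<'E'
from h import *
from scipy.spatial.transform import Rotation as Ro
def overlay(im,W,s,off,lock,out,box,k):
    q=s['orientation']; R=Ro.from_quat([q[1],q[2],q[3],q[0]]).as_matrix()
    a=cv2.resize(im[box[1]:box[3],box[0]:box[2]],None,fx=k,fy=k,interpolation=cv2.INTER_CUBIC).copy()
    t=np.linspace(0,2*np.pi,41); C=np.c_[np.cos(t),np.sin(t)]
    def draw(P,col): 
        u=(proj(W,P)-[box[0],box[1]]+.5)*k; cv2.polylines(a,[np.int32(u.round())],False,col,1,cv2.LINE_AA)
    for sy in(-.023,.023):
        for h,r,col in [(0,.0035,(0,0,255)),(.004,.006,(0,0,255)),(.013,.006,(255,0,255)),(.019,.006,(255,0,255)),(.06,.006,(255,0,0))]:
            L=np.c_[off[0]+r*C[:,0],off[1]+sy+r*C[:,1],np.full(41,off[2]-h)]
            draw(s['eef_pos']+L@R.T,col)
        draw(r2w(P0,np.c_[lock[0]+.007*C[:,0],lock[1]+sy+.007*C[:,1],np.full(41,.206)]),(0,255,0))
        draw(r2w(P0,np.c_[lock[0]+.009*C[:,0],lock[1]+sy+.009*C[:,1],np.full(41,.206)]),(0,255,0))
    e=np.array([[-.014,-.01],[.014,-.01],[.014,.01],[-.014,.01],[-.014,-.01]])
    draw(r2w(P0,np.c_[lock[0]+e[:,0],lock[1]+.023+e[:,1],np.full(5,.211)]),(255,255,0))
    cv2.imwrite('pics/%s.png'%out,a)
E
python3 - <<'E'
from ov import *
# rebuild crop image from raw: take again
s=where(); W,im=shot('wrist'); np.save('w14.npy',im)
overlay(im,W,s,(0,.002,.060),(-.0635,.0512),'o14',(195,180,355,280),5)
E
```

```text
t 11.78 rack [-0.0624  0.0482  0.2828] yawerr 0.0011 z [ 0.001  0.    -1.   ] F [-0.03  0.09 -1.98] g 0.0554
```

View pics/o14.png

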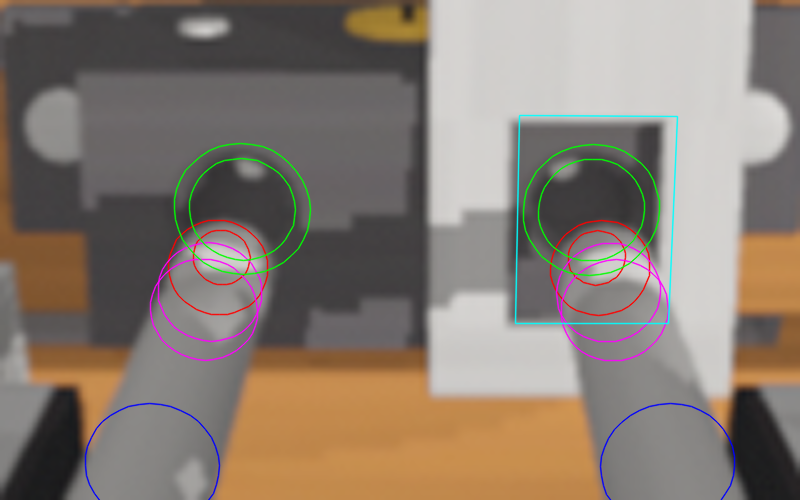

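The overlay fits to about 1 mm: the feet sit about 2 mm rear of the bores. I correct and descend carefully.

Call:
{"op": "step_arm", "data": {
  "moves": [
    [0.002,0,0.003,0,0.04],
    [0,0,0.004,0,0.04],
    [0,0,0.004,0,0.04],
    [0,0,0.003,0,0.04],
    [0,0,0,0,0.04]
  ]
}}

```text
clock: 12.45
eef_pos: [0.563, 0.1122, 0.2679]
orientation: [-0.0, -0.049, 0.999, -0.0]
force: [-0.9, 0.1, -3.0]
grip_width: 0.0555
```

Run:
```python
from ov import *
s=where(); W,im=shot('wrist')
overlay(im,W,s,(0,.0026,.060),(-.064,.0507),'o15',(195,190,355,310),5)
```

```text
t 12.45 rack [-0.0646  0.0481  0.2679] yawerr 0.001 z [-0.001 -0.    -1.   ] F [-0.85  0.11 -2.99] g 0.0555
```

View pics/o15.png

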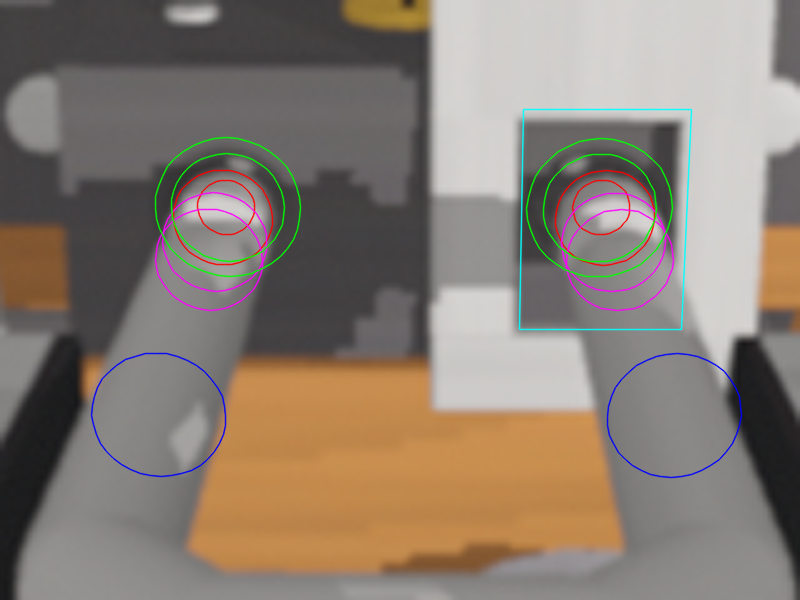

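Feet (about (222,213), (607,213)) are concentric with the bores and inside the eye. I continue down in small steps.

Call:
{"op": "step_arm", "data": {
  "moves": [
    [0,0,0.002,0,0.04],
    [0,0,0.002,0,0.04],
    [0,0,0.002,0,0.04],
    [0,0,0,0,0.04],
    [0,0,0,0,0.04]
  ]
}}

```text
clock: 13.12
eef_pos: [0.5632, 0.1121, 0.2624]
orientation: [0.0, -0.049, 0.999, 0.0]
force: [0.7, 0.6, -2.5]
grip_width: 0.0554
```

Call:
{"op": "step_arm", "data": {
  "moves": [
    [0,0,0.001,0,0.04],
    [0,0,0.001,0,0.04],
    [0,0,0.001,0,0.04],
    [0,0,0.001,0,0.04],
    [0,0,0,0,0.04]
  ]
}}

```text
clock: 13.75
eef_pos: [0.5632, 0.1122, 0.2582]
orientation: [0.0, -0.049, 0.999, 0.0]
force: [1.1, -0.8, -2.7]
grip_width: 0.0554
```

Call:
{"op": "step_arm", "data": {
  "moves": [
    [0,0,0.001,0,0.04],
    [0,0,0.001,0,0.04],
    [0,0,0.001,0,0.04],
    [0,0,0.001,0,0.04],
    [0,0,0.001,0,0.04]
  ]
}}

```text
clock: 14.38
eef_pos: [0.5632, 0.1122, 0.2533]
orientation: [0.0, -0.049, 0.999, 0.0]
force: [0.4, -1.7, -2.6]
grip_width: 0.0554
```

Call:
{"op": "step_arm", "data": {
  "moves": [
    [0,0,0.001,0,0.04],
    [0,0,0.001,0,0.04],
    [0,0,0.001,0,0.04],
    [0,0,0,0,0.04],
    [0,0,0,0,0.04]
  ]
}}

```text
clock: 15.0
eef_pos: [0.5631, 0.1122, 0.2503]
orientation: [-0.0, -0.049, 0.999, 0.0]
force: [2.2, -2.3, -2.0]
grip_width: 0.0556
```

Call:
{"op": "step_arm", "data": {
  "moves": [
    [0,0,0.001,0,0.04],
    [0,0,0.001,0,0.04],
    [0,0,0,0,0.04],
    [0,0,0,0,0.04],
    [0,0,0,0,0.04]
  ]
}}

```text
clock: 15.62
eef_pos: [0.5632, 0.1122, 0.2483]
orientation: [0.0, -0.049, 0.999, 0.0]
force: [1.1, -0.9, -2.4]
grip_width: 0.0556
```

Call:
{"op": "step_arm", "data": {
  "moves": [
    [0,0,0.001,0,0.04],
    [0,0,0.001,0,0.04],
    [0,0,0,0,0.04],
    [0,0,0,0,0.04],
    [0,0,0,0,0.04]
  ]
}}

```text
clock: 16.25
eef_pos: [0.5631, 0.1122, 0.2463]
orientation: [0.0, -0.049, 0.999, 0.0]
force: [2.8, -1.2, -2.1]
grip_width: 0.0551
```

Call:
{"op": "step_arm", "data": {
  "moves": [
    [0,0,0.001,0,0.04],
    [0,0,0.001,0,0.04],
    [0,0,0,0,0.04],
    [0,0,0,0,0.04],
    [0,0,0,0,0.04]
  ]
}}

```text
clock: 16.88
eef_pos: [0.5632, 0.1122, 0.2443]
orientation: [0.0, -0.049, 0.999, 0.0]
force: [0.9, -0.3, -2.9]
grip_width: 0.0555
```

Call:
{"op": "step_arm", "data": {
  "moves": [
    [0,0,0.001,0,0.04],
    [0,0,0.001,0,0.04],
    [0,0,0,0,0.04],
    [0,0,0,0,0.04],
    [0,0,0,0,0.04]
  ]
}}

```text
clock: 17.5
eef_pos: [0.5631, 0.1122, 0.2423]
orientation: [0.0, -0.049, 0.999, 0.0]
force: [2.7, -1.8, -2.1]
grip_width: 0.0555
```

Call:
{"op": "step_arm", "data": {
  "moves": [
    [0,0,0.001,0,0.04],
    [0,0,0.001,0,0.04],
    [0,0,0,0,0.04],
    [0,0,0,0,0.04],
    [0,0,0,0,0.04]
  ]
}}

```text
clock: 18.12
eef_pos: [0.5632, 0.1122, 0.2403]
orientation: [0.0, -0.049, 0.999, 0.0]
force: [0.5, -0.7, -2.6]
grip_width: 0.0554
```

Call:
{"op": "step_arm", "data": {
  "moves": [
    [0,0,0.001,0,0.04],
    [0,0,0,0,0.04],
    [0,0,0.001,0,0.04],
    [0,0,0,0,0.04],
    [0,0,0,0,0.04]
  ]
}}

```text
clock: 18.75
eef_pos: [0.5632, 0.1122, 0.2386]
orientation: [0.0, -0.049, 0.999, 0.0]
force: [0.4, -1.9, -0.8]
grip_width: 0.0558
```

Call:
{"op": "step_arm", "data": {
  "moves": [
    [0,0,0.001,0,0.04],
    [0,0,0,0,0.04],
    [0,0,0.001,0,0.04],
    [0,0,0,0,0.04],
    [0,0,0,0,0.04]
  ]
}}

```text
clock: 19.38
eef_pos: [0.5632, 0.1122, 0.2365]
orientation: [0.0, -0.049, 0.999, 0.0]
force: [2.3, 0.2, 2.5]
grip_width: 0.0557
```

Call:
{"op": "step_arm", "data": {
  "moves": [
    [0,0,0.001,0,0.04],
    [0,0,0,0,0.04],
    [0,0,0.001,0,0.04],
    [0,0,0,0,0.04],
    [0,0,0,0,0.04]
  ]
}}

```text
clock: 20.0
eef_pos: [0.5634, 0.1124, 0.2348]
orientation: [0.001, -0.049, 0.999, 0.0]
force: [1.1, -0.2, 5.5]
grip_width: 0.0553
```

Spring contact seems to start near TCP z 0.239. I check that the shackle isn't slipping in the grip.

Run:
```python
from ov import *
s=where(); W,im=shot('wrist')
overlay(im,W,s,(0,.0026,.060),(-.064,.0507),'o16',(185,230,375,370),4.2)
W,im=shot('side'); cv2.imwrite('pics/s16.png',cv2.resize(im[170:260,220:320],None,fx=6.5,fy=6.5,interpolation=cv2.INTER_CUBIC)); where()
```

```text
t 20.0 rack [-0.0642  0.0483  0.2348] yawerr 0.0011 z [ 0.001  0.001 -1.   ] F [ 1.09 -0.23  5.5 ] g 0.0553
t 20.1 rack [-0.0642  0.0483  0.2348] yawerr 0.0011 z [ 0.001  0.001 -1.   ] F [0.93 0.34 5.96] g 0.0556
```

View pics/o16.png

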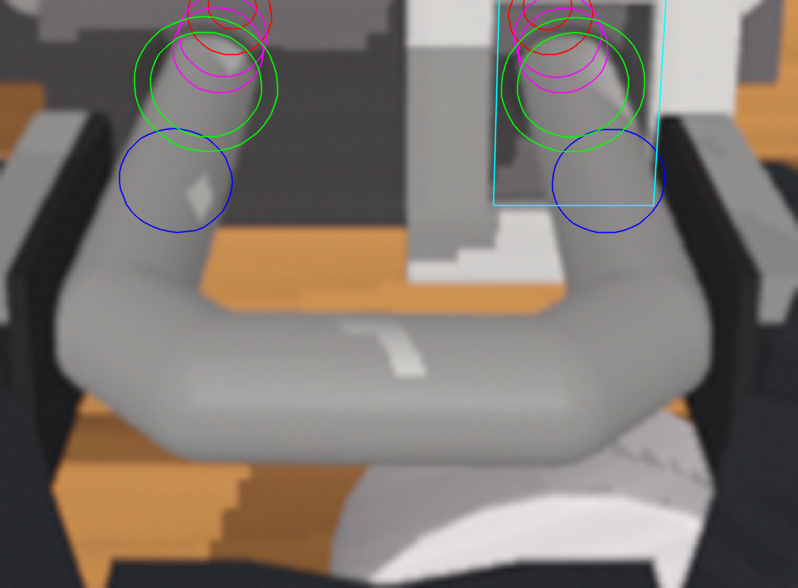

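View pics/s16.png

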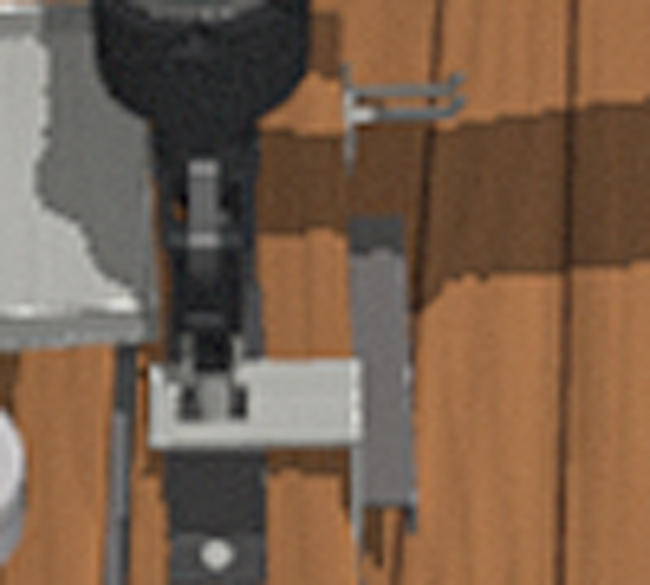

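No slip: the bow edge stays at the same wrist row (about 305) and the legs enter the bores. I continue pressing while watching the force.

Call:
{"op": "step_arm", "data": {
  "moves": [
    [0,0,0.001,0,0.04],
    [0,0,0,0,0.04],
    [0,0,0.001,0,0.04],
    [0,0,0,0,0.04],
    [0,0,0,0,0.04]
  ]
}}

```text
clock: 20.72
eef_pos: [0.5633, 0.1123, 0.2325]
orientation: [0.0, -0.049, 0.999, 0.0]
force: [3.1, 0.5, 5.7]
grip_width: 0.056
```

Call:
{"op": "step_arm", "data": {
  "moves": [
    [0,0,0.001,0,0.04],
    [0,0,0,0,0.04],
    [0,0,0.001,0,0.04],
    [0,0,0,0,0.04],
    [0,0,0,0,0.04]
  ]
}}

```text
clock: 21.35
eef_pos: [0.5632, 0.1122, 0.2302]
orientation: [-0.0, -0.049, 0.999, 0.0]
force: [1.9, 0.8, 4.3]
grip_width: 0.0551
```

Call:
{"op": "step_arm", "data": {
  "moves": [
    [0,0,0.001,0,0.04],
    [0,0,0,0,0.04],
    [0,0,0.001,0,0.04],
    [0,0,0,0,0.04],
    [0,0,0,0,0.04]
  ]
}}

```text
clock: 21.98
eef_pos: [0.5631, 0.1122, 0.2282]
orientation: [-0.0, -0.049, 0.999, 0.0]
force: [3.5, 0.0, 3.5]
grip_width: 0.0557
```

Call:
{"op": "step_arm", "data": {
  "moves": [
    [0,0,0.001,0,0.04],
    [0,0,0,0,0.04],
    [0,0,0.001,0,0.04],
    [0,0,0,0,0.04],
    [0,0,0,0,0.04]
  ]
}}

```text
clock: 22.6
eef_pos: [0.5631, 0.1122, 0.2263]
orientation: [-0.0, -0.049, 0.999, 0.0]
force: [2.3, -0.1, 4.8]
grip_width: 0.0557
```

Call:
{"op": "step_arm", "data": {
  "moves": [
    [0,0,0.001,0,0.04],
    [0,0,0,0,0.04],
    [0,0,0.001,0,0.04],
    [0,0,0,0,0.04],
    [0,0,0,0,0.04]
  ]
}}

```text
clock: 23.22
eef_pos: [0.5632, 0.1122, 0.2243]
orientation: [0.0, -0.049, 0.999, 0.0]
force: [2.9, 0.8, 4.0]
grip_width: 0.0556
```

Run:
```python
from ov import *
s=where(); W,im=shot('wrist')
overlay(im,W,s,(0,.0026,.060),(-.064,.0507),'o17',(185,230,375,370),4.2)
```

```text
t 23.23 rack [-0.0645  0.0481  0.2243] yawerr 0.001 z [ 0.  0. -1.] F [2.86 0.84 3.97] g 0.0556
```

View pics/o17.png

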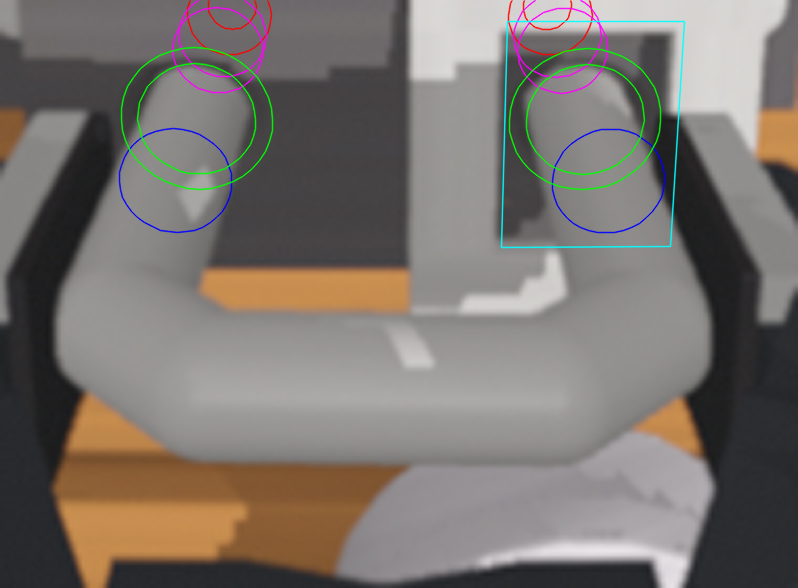

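No slip. About 4 mm remain to the estimated catch, so I use finer steps now.

Call:
{"op": "step_arm", "data": {
  "moves": [
    [0,0,0.001,0,0.04],
    [0,0,0,0,0.04],
    [0,0,0.001,0,0.04],
    [0,0,0,0,0.04],
    [0,0,0,0,0.04]
  ]
}}

```text
clock: 23.9
eef_pos: [0.5632, 0.1122, 0.2224]
orientation: [0.0, -0.049, 0.999, 0.0]
force: [3.5, -0.0, 5.0]
grip_width: 0.0556
```

Call:
{"op": "step_arm", "data": {
  "moves": [
    [0,0,0.0005,0,0.04],
    [0,0,0,0,0.04],
    [0,0,0.0005,0,0.04],
    [0,0,0,0,0.04],
    [0,0,0,0,0.04]
  ]
}}

```text
clock: 24.52
eef_pos: [0.5632, 0.1122, 0.2214]
orientation: [0.0, -0.049, 0.999, 0.0]
force: [2.7, 1.3, 5.3]
grip_width: 0.0557
```

Call:
{"op": "step_arm", "data": {
  "moves": [
    [0,0,0.0005,0,0.04],
    [0,0,0,0,0.04],
    [0,0,0.0005,0,0.04],
    [0,0,0,0,0.04],
    [0,0,0,0,0.04]
  ]
}}

```text
clock: 25.15
eef_pos: [0.5631, 0.1122, 0.2202]
orientation: [-0.0, -0.049, 0.999, 0.0]
force: [3.7, 0.1, 5.1]
grip_width: 0.0557
```

Call:
{"op": "step_arm", "data": {
  "moves": [
    [0,0,0.0005,0,0.04],
    [0,0,0,0,0.04],
    [0,0,0.0005,0,0.04],
    [0,0,0,0,0.04],
    [0,0,0,0,0.04]
  ]
}}

```text
clock: 25.78
eef_pos: [0.5631, 0.1122, 0.2194]
orientation: [-0.0, -0.049, 0.999, -0.0]
force: [1.4, -0.3, 4.9]
grip_width: 0.0558
```

Call:
{"op": "step_arm", "data": {
  "moves": [
    [0,0,0.0005,0,0.04],
    [0,0,0,0,0.04],
    [0,0,0,0,0.04],
    [0,0,0,0,0.04],
    [0,0,0,0,0.04]
  ]
}}

```text
clock: 26.4
eef_pos: [0.5631, 0.1122, 0.219]
orientation: [0.0, -0.049, 0.999, 0.0]
force: [2.6, 0.1, 4.9]
grip_width: 0.0553
```

Call:
{"op": "step_arm", "data": {
  "moves": [
    [0,0,0.0005,0,0.04],
    [0,0,0,0,0.04],
    [0,0,0,0,0.04],
    [0,0,0,0,0.04],
    [0,0,0,0,0.04]
  ]
}}

```text
clock: 27.02
eef_pos: [0.5632, 0.1122, 0.2186]
orientation: [0.0, -0.049, 0.999, 0.0]
force: [1.5, -0.1, 5.6]
grip_width: 0.0554
```

Call:
{"op": "step_arm", "data": {
  "moves": [
    [0,0,0.0005,0,0.04],
    [0,0,0,0,0.04],
    [0,0,0,0,0.04],
    [0,0,0,0,0.04],
    [0,0,0,0,0.04]
  ]
}}

```text
clock: 27.65
eef_pos: [0.5633, 0.1122, 0.2186]
orientation: [0.0, -0.049, 0.999, 0.0]
force: [1.4, -1.3, 7.7]
grip_width: 0.0554
```

Run:
```python
from ov import *
s=where(); W,im=shot('wrist')
cv2.imwrite('pics/w18.png',cv2.resize(im[230:370,185:375],None,fx=4.2,fy=4.2,interpolation=cv2.INTER_CUBIC))
W,im=shot('side'); cv2.imwrite('pics/s18.png',cv2.resize(im[170:260,220:320],None,fx=6.5,fy=6.5,interpolation=cv2.INTER_CUBIC)); where()
```

```text
t 27.65 rack [-0.0644  0.0481  0.2186] yawerr 0.001 z [ 0.001  0.    -1.   ] F [ 1.42 -1.33  7.65] g 0.0554
t 27.75 rack [-0.0644  0.0481  0.2186] yawerr 0.001 z [ 0.001  0.    -1.   ] F [1.05 0.05 7.26] g 0.0558
```

View pics/w18.png

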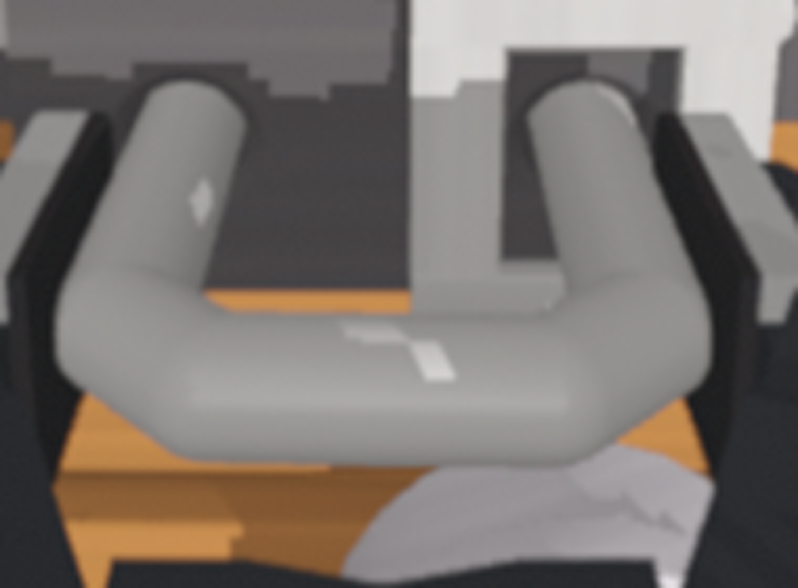

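View pics/s18.png

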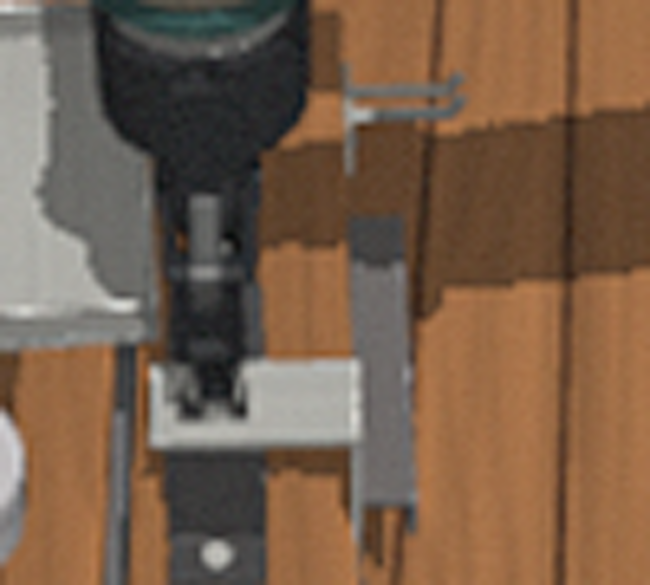

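The TCP has stopped at 0.2186 while the force builds, which fits the floor being reached as predicted (0.219). One small extra press, then a gentle upward tug to test the catch.

Call:
{"op": "step_arm", "data": {
  "moves": [
    [0,0,0.0005,0,0.04],
    [0,0,0,0,0.04],
    [0,0,0.0005,0,0.04],
    [0,0,0,0,0.04],
    [0,0,0,0,0.04]
  ]
}}

```text
clock: 28.38
eef_pos: [0.5635, 0.1122, 0.2185]
orientation: [0.001, -0.049, 0.999, 0.0]
force: [0.5, 0.2, 10.6]
grip_width: 0.0557
```

Call:
{"op": "step_arm", "data": {
  "moves": [
    [0,0,-0.001,0,0.04],
    [0,0,-0.001,0,0.04],
    [0,0,-0.001,0,0.04],
    [0,0,0,0,0.04],
    [0,0,0,0,0.04]
  ]
}}

```text
clock: 29.0
eef_pos: [0.5631, 0.1122, 0.2196]
orientation: [-0.0, -0.049, 0.999, 0.0]
force: [1.7, -0.2, 2.8]
grip_width: 0.0557
```

Call:
{"op": "step_arm", "data": {
  "moves": [
    [0,0,-0.001,0,0.04],
    [0,0,-0.001,0,0.04],
    [0,0,0,0,0.04],
    [0,0,0,0,0.04],
    [0,0,0,0,0.04]
  ]
}}

```text
clock: 29.62
eef_pos: [0.5627, 0.1121, 0.2203]
orientation: [-0.001, -0.049, 0.999, -0.0]
force: [3.5, 1.0, -12.4]
grip_width: 0.0556
```

It is held: at 0.2203 the shackle resists with about 10 N of upward pull, so it is caught. Relax and release.

Call:
{"op": "step_arm", "data": {
  "moves": [
    [0,0,0.001,0,0.04],
    [0,0,0.0005,0,0.04],
    [0,0,0,0,0.065],
    [0,0,0,0,0.085],
    [0,0,0,0,0.085]
  ]
}}

```text
clock: 30.25
eef_pos: [0.5634, 0.1122, 0.2217]
orientation: [0.001, -0.049, 0.999, 0.0]
force: [0.9, 0.3, -0.1]
grip_width: 0.0852
```

Call:
{"op": "step_arm", "data": {
  "moves": [
    [0,0,-0.01,0,0.085],
    [0,0,-0.03,0,0.085],
    [0,0,-0.04,0,0.085],
    [0,0,-0.04,0,0.085],
    [0,0,0,0,0.085]
  ]
}}

```text
clock: 30.88
eef_pos: [0.5638, 0.1123, 0.3455]
orientation: [0.004, -0.049, 0.999, 0.0]
force: [-0.3, -0.3, 0.2]
grip_width: 0.0847
```

Run:
```python
from ov import *
where(); W,im=shot('wrist','w19'); 
W,im=shot('side'); cv2.imwrite('pics/s19.png',cv2.resize(im[120:330,160:340],None,fx=2.8,fy=2.8,interpolation=cv2.INTER_CUBIC)); where()
```

```text
t 30.88 rack [-0.0639  0.0481  0.3455] yawerr 0.001 z [ 0.008  0.001 -1.   ] F [-0.33 -0.35  0.2 ] g 0.0847
t 30.98 rack [-0.0645  0.0481  0.3408] yawerr 0.001 z [ 0.001  0.    -1.   ] F [ 0.2   0.84 -1.  ] g 0.0849
```

View pics/w19.png

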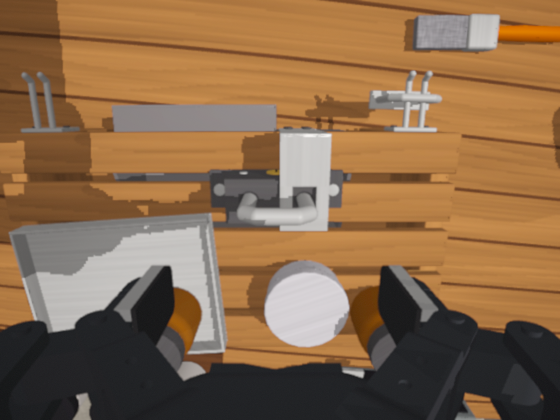

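View pics/s19.png

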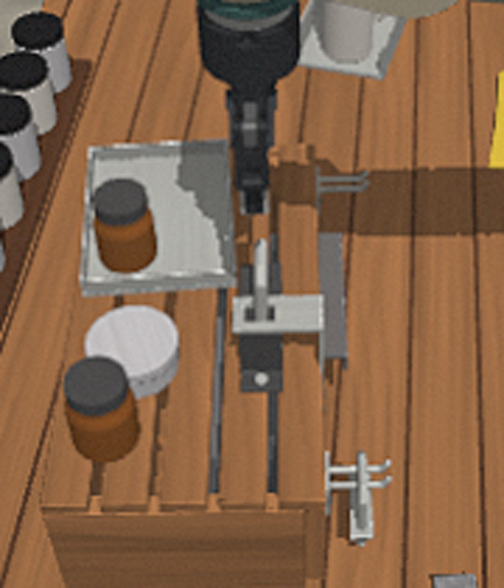

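The shackle stands in the lock with its bow at wrist (278,212), the tongue under it, and the U-bolt, jars, tin and tray in place. I check the bow height numerically.

Run:
```python
from h import *
where(); W,im=shot('wrist'); S=camera_model('side')
cv2.imwrite('pics/w20.png',cv2.resize(im[160:250,210:350],None,fx=5.5,fy=5.5,interpolation=cv2.INTER_CUBIC))
for z in (.259,.278,.284):
    print(z,((proj(W,r2w(P0,[[-.064,.0507-.029,z],[-.064,.0507+.029,z],[-.07,.0507,z+.006],[-.058,.0507,z]]))-[210,160]+.5)*5.5).round(0).tolist(), ((proj(S,r2w(P0,[-.065,.05-.014,z+.006]))-[160,120])*2.8).round())
```

```text
t 30.98 rack [-0.0645  0.0481  0.3408] yawerr 0.001 z [ 0.001  0.    -1.   ] F [ 0.2   0.84 -1.  ] g 0.0849
0.259 [[135.0, 341.0], [608.0, 342.0], [372.0, 307.0], [371.0, 388.0]] [[258. 241.]]
0.278 [[115.0, 389.0], [629.0, 390.0], [373.0, 354.0], [372.0, 439.0]] [[257. 225.]]
0.284 [[108.0, 405.0], [636.0, 406.0], [373.0, 370.0], [372.0, 458.0]] [[257. 220.]]
```

View pics/w20.png

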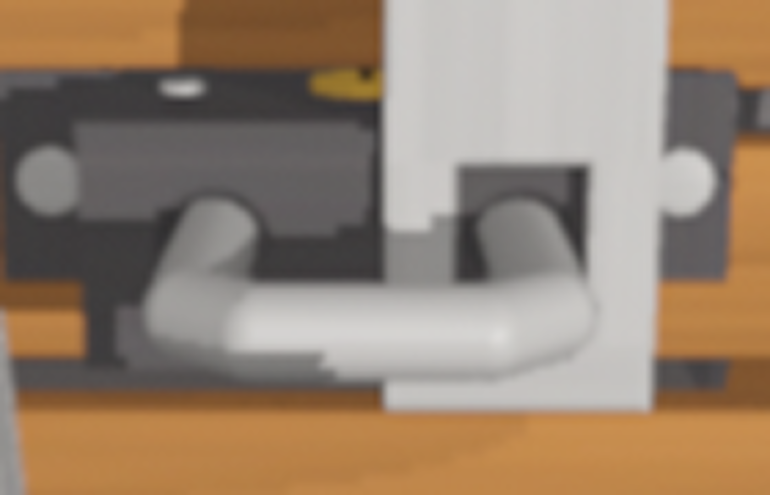

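The bow bar is at about z 0.259 in both cameras (side: 240 against 241 predicted; sprung up would be 220), so the shackle is latched. I let the arm settle and hand in.

Call:
{"op": "step_arm", "data": {
  "moves": [
    [0,0,-0.02,0,0.085],
    [0,0,0,0,0.085],
    [0,0,0,0,0.085],
    [0,0,0,0,0.085],
    [0,0,0,0,0.085]
  ]
}}

```text
clock: 31.65
eef_pos: [0.5631, 0.1122, 0.3597]
orientation: [-0.0, -0.049, 0.999, -0.0]
force: [-0.7, 0.1, 0.0]
grip_width: 0.0851
```

```bash
python3 -c "
from h import *
where(); print(hand_in())"
```

```text
t 31.65 rack [-0.0646  0.0481  0.3597] yawerr 0.001 z [-0.001 -0.    -1.   ] F [-0.67  0.11  0.  ] g 0.0851
the job is handed in; nothing more can be done
None
```

The bin is shut and locked, and I handed the job in at 31.65 s of the 58 s allowed; the hand-in reports no verdict. I pushed the bin to its stop, took the plain shackle off the right hook and put it legs down into the lock, one leg through the eye of the tongue. I then pressed it down to the floor of the bores, let go and raised the gripper clear.

- **Catch:** The last press read about 13 N. An upward tug of about 10 N before I let go did not move the shackle.
- **Height:** Afterwards the side camera put the middle of the bow bar at z ≈ 0.259 m, which fits a caught shackle. The wrist camera read slightly lower still, and one that had sprung up would be about 18 mm higher.
- **Bin:** The tongue lay level over the lock with a leg through its eye. I did not measure the bin's angle after the shackle went in.
- **Everything else:** By eye, in the last pictures the U-bolt, jars, tin and tray were where they started. The brush and trim tool were nowhere near any move, but I did not measure them.

Two readings disagreed with the rest. The wrist camera is about 2 mm off sideways against the jaws, so I aligned the feet and the bores within the same picture. The spring force stayed near 7 N on the way down instead of rising to 14 N, so I judged the catch by the floor contact and the tug.

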